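# Free a feed roller with the forked tool and clip it into the cleaning rack

### The arm

A 6-joint arm with a two-finger parallel gripper is mounted at the origin on the work surface; the furniture and walls round the work are solid. World frame = base frame: x ahead of the robot, y to its left, z up, the work surface at z = 0. Lengths are in m, angles in rad, forces in N, time in s.
With the tool pointing down it reaches from about 0.35 to 0.775 m from the base axis. Payload 7.3 kg.
Tool frame: the origin (TCP) lies between the finger pads; the fingertips stand 14 mm ahead of it and the grasp point (between the pads) lies 5 mm behind it; z points along the fingers, y is the direction in which the jaws open and shut (so a half turn about z gives the same grasp; the last joint's range is limited). The gripper opens to 92 mm and grips with 3 to 60 N. Pads are 19 mm wide; open, the fingers measure 130 mm over their backs; the gripper's body (75 mm by 190 mm) begins 47 mm behind the grasp point.
Start: joints at [1.122, 0.342, 1.524, -0, 1.275, -0.146], TCP at [0.157, 0.501, 0.205] pointing down, gripper open.
Joint ranges: [-2.53, 2.53], [-0.77, 2.02], [0.04, 2.7], [-1, 4.14], [0.28, 2.66], [-3.11, 3.11]. Speed limits (rad/s): [2.57, 2.57, 3.14, 3.14, 3.14, 3.14].

### API

Orientations are given as [roll, pitch, yaw] about the fixed x, y, z axes, in that order (R = Rz(yaw) Ry(pitch) Rx(roll)).
In Python, from cell import robot gives the robot as it stands.
- The arm moves only by the shell command python3 -m creep 'ROWS' [FORCE]. ROWS is JSON, a list that holds one entry, the list of rows, each a list of 7 numbers: the shift along the tool's x, y, z in cm, then the turn, a rotation vector about the tool's x, y, z in degrees, then the gripper command: -1 is shut, 1 is fully open, values between are in proportion. In form: [[[tx, ty, tz, wx, wy, wz, gripper], ...]]. A call has 1 to 8 rows; each row is the pose to reach, as a shift and turn from the pose measured when the call began, along the tool's axes at that moment; what a row does not reach only later rows make up. A row lasts 1/10 s, in which the tool goes at most 50 mm and 8.59 degrees, less where a joint would pass 70% of its speed; a pose out of reach is approached as far as the arm can. A call with a gripper value outside its range is refused whole. The fingers move at their own pace and stop on an object; FORCE is the grip in N (left out, the last holds). Time passes only in rows, so rows that repeat a pose let the fingers close. It gives the time, the measured TCP pose, the force and the opening at its end, in the units of the state.
- robot.observe(): the state, without advancing time (a new reading comes with each control period).
- robot.read_camera(name): name is "side" or "top" or "wrist"; returns the picture (420x560x3 uint8, red, green, blue); there is no depth.
- robot.camera_params(name): a dict with "camera_matrix" (3x3 intrinsics, pixels), "R" (3x3) and "t" (3): a world point X has camera coordinates R X + t. Camera axes: x right, y down, z forward; pixel columns grow to the right and rows downward; lengths in m; the calibration is good to about 2 mm. The wrist camera is an equidistant fisheye: a pixel r from the principal point sees the ray r / f radians off the axis. A picture is of the moment at which its call begins: read the wrist's pose just before it. camera_params takes no time and is no camera call; for the wrist camera it gives the pose at the moment of the call.
- robot.hand_in(): hands the job in, once; it reports no verdict.
Trained networks look in the newest picture that a camera, given by its name, has taken for a name from the list of things; names that differ only in an ending like _2 or _b are one class to them, and where a whole thing is asked for, a point or a joint stands for the part that bears it (a point fixed in the world has none). Each returns a list of dicts, best first, with "score" (0 to 1); they miss things now and then, are a little off and sometimes report something else, mostly with a low value. They report only what shows in the picture. A call takes as long as a camera call. They do not tell look-alikes from the thing itself.
- robot.look_for(camera, label): "centre" ([x, y, z] in m, in the coordinates of the camera as it stood for that picture, good to about 4 mm: the middle of the surface that is visible of it).
- robot.masks_of(camera, label): "mask" (420x560 bool, what is visible of it).
The state is a dict: "time": time; "qpos": joint angles; "qvel": joint speeds; "joint_efforts": joint torques, N m; "tool_pos": TCP position; "tool_rot": TCP orientation; "contact_force": force on the tool from outside, world axes, zero at the start; "torque": the same for the moment, N m; "opening": finger opening in m.
Only numpy, scipy, OpenCV 4.12 (cv2) and the standard library are available. Lean on these libraries where they do the work, as an engineer would, in place of code of your own. Each camera call takes 0.05 s, during which the arm holds its last target.

### The job

Take the worn feed roller out of the printer's black feed unit for cleaning: with the forked tool, push the collar of its spring bar back towards the roller until the bar leaves the lug, and lift that end of the roller over the top of the lug. Then lay the tool down flat on the bare desk and snap the roller all the way down into the free pair of clips of the cleaning rack, leaving the two new rollers in theirs.

Things in the scene. Friction and masses are not known exactly. Their poses are not given: they have to be found in the camera images.
- feed_unit: black feed unit of the printer, fixed to the desk: base 76 (x) x 164 (y) x 12 mm high, with two upright lugs that carry the grey roller, axis 50 mm above the desk. Origin on the desk under the roller's middle; x points away from the robot, y along the roller to the drive lug with the white gear, z up. Under and in front of the roller nothing stands higher than 18 mm
- lug_top (a point): middle of the flat top of the spring-bar lug, 8.5 mm above the roller's axis; axes as the feed unit's. The lug is 24 mm wide (x) and 8 mm thick (y, at -59 to -67 mm in the feed unit) and has a through hole of 7 mm for the bar's nose. A horn 3.4 mm high at each side of the top keeps a freed bar from rolling off
- roller: worn grey feed roller, loose, about 85 g with its bar. Origin at the middle of the rubber tyre, on the axis; y is the axis, towards the stub. Tyre 26 mm in diameter, 44 mm long; at each side a white journal, 12 mm in diameter, 22 to 36 mm from the middle, the seat for the clips; steel stub 8 mm in diameter to y = +47.5 mm; the sprung bar at the -y end reaches to -63.5 mm
- spring_bar (a joint): how far the spring bar is pressed into the roller, m: 0 = fully out (as at the start), 0.008 = the stop. It takes about 2.5 N to start and 5 N at the stop, and springs back. Its nose sits 4.5 mm deep in the lug's hole; about 5 mm of stroke clears it
- bar_neck (a point): middle of the bare neck of the spring bar, on the axis: 5 mm in diameter, 12 mm long, between the brass collar (16 mm in diameter, 3 mm thick, its face 6 mm from this point on the roller's +y side) and, at the start, the lug's inner face (6 mm on the -y side). It moves with the bar; axes as the roller's
- bar_tip (a point): the outer end of the spring bar's nose, on the axis, 10.5 mm from bar_neck along -y
- fork_tool: loose hand tool, about 70 g, lying flat. Blue and black handle 70 x 20 (wide) x 24 (high) mm. Origin on the axis, 12 mm above the desk, in the handle's front half: grip here across the width. x points to the fork, z up. Handle x = -55 to +15 mm, shank 9 mm thick to +35, fork to +58: a blade 4 mm thick (y) with two prongs one above the other, each 5 mm high, slot 10 mm high, 17 mm deep
- fork_notch (a point): the point in the fork's slot where a bar should lie: half-way between the two prongs, 51 mm ahead of the tool's origin along x (7 mm behind the prongs' ends, 10 mm ahead of the slot's bottom)
- clip_rack: grey cleaning rack with blue clips, fixed to the desk: plate 176 (x) x 96 (y) x 12 mm high. Origin on the desk under its middle; x points away from the robot. Three pairs of spring clips at x = -56, 0, +56 mm; the clips of a pair, 8 mm wide, stand at y = -29 and +29 mm and grip a roller's journals, jaws to 53 mm above the desk. The pair nearest the robot is free, the others hold new black rollers
- free_seat (a point): where the middle of a roller lies when it is snapped home in the free pair of clips, 40 mm above the desk; y is the direction of its axis (either way round will do). The jaws' mouth is flared, 17 mm wide at the top and 9 mm at its narrowest, 5 mm above this point; pressing a roller straight down into the pair takes about 8 N in all
- spare1: new black roller in the middle clips, loose; origin at the middle of its tyre
- spare2: new black roller in the clips farthest from the robot, loose; origin at the middle of its tyre
- drive_pocket (a point): mouth of the pocket in the drive lug (y = +38 to +52 mm in the feed unit, 28 mm wide, top 62 mm above the desk; gear behind it). The roller's stub sits loosely in this blind pocket, 9 mm wide, 11 mm high, 9.5 mm deep, and can tilt about 12 degrees; with the bar end above its lug, draw the roller at least 10 mm along the unit's -y, rising as it goes, to free the stub
Not all that is in view belongs to the job. What is shaped like the roller but brown is not meant. Of the things that look like the fork_tool, take the one that is farthest to the robot's left at the start.

How it is judged:
On the way, in this order (a step that is already met when the one before it is completed fails the run):
1. the fork presses the spring bar's collar back until the nose is out of the lug (value of joint spring_bar above 0.0044 m and contact force between fork_tool and roller above 1 N), for 0.05 s.
2. the bar end of the roller is above the top of its lug (z of bar_tip in the frame of lug_top above 0.0015 m), for 0.2 s.
3. the forked tool lies flat on the desk, let go (height (world z) of fork_tool below 0.016 m and contact force between the fingers and fork_tool below 0.1 N), for 0.2 s.
At the end, for the whole second after the job is handed in: the worn roller lies snapped down in the free pair of clips (middle within 6 mm of the seat, axis within 0.12 rad of the clips' line), the forked tool lies flat on the desk (its axis 5 to 16 mm above it), both at rest, and the two new rollers are within 8 mm of where they were (distance between roller and free_seat below 0.006 m and angle between the y axis of roller and the y axis of clip_rack, either way round below 0.12 rad and linear speed of each of roller, fork_tool below 0.02 m/s and height (world z) of fork_tool between 0.005 and 0.016 m and distance of each of spare1, spare2 from where it was at the start of the episode below 0.008 m); the robot touches nothing.
It fails at once if a new roller is pulled or knocked out of its clips (distance of any of spare1, spare2 from where it was at the start of the episode above 0.015 m).
It also fails if it takes over 59 s, if anything falls off the work surface, if the arm or the gripper's body presses on something with over 40 N, if the wrist force passes 120 N, or if a joint passes its speed limit or range.

## Working session

There is one attempt and no reset: what is moved stays moved. The work goes in short steps, Python scripts to look and compute and a shell command to move; the robot and the scene stay as the last step left them, time stands still between calls to the robot, and variables do not carry over. Pictures are saved under pics/ and viewed, and the job is handed in when it is done.

```bash
ls; mkdir -p pics
python3 - <<'E'
from cell import robot
import cv2
o=robot.observe()
print(o)
for c in ['side','top','wrist']:
    im=robot.read_camera(c); cv2.imwrite(f'pics/{c}0.png',im[:,:,::-1])
    p=robot.camera_params(c); print(c,p)
E
```

```text
pics
{'time': 0.0, 'qpos': array([ 1.12201052e+00,  3.42739449e-01,  1.52500079e+00, -2.53401577e-06,
        1.27536532e+00, -1.46032466e-01]), 'qvel': array([ 0.00012452,  0.00046738, -0.00059615,  0.00045934,  0.00113856,
        0.00187665]), 'joint_efforts': array([ 1.16684889e-03, -4.31244063e+01, -2.44220692e+01,  7.17830588e-02,
        5.60155569e-02, -1.13517217e-04]), 'tool_pos': array([0.15633888, 0.50073888, 0.20384196]), 'tool_rot': array([-3.14009550e+00, -2.17751580e-04,  2.83883989e+00]), 'contact_force': array([-0.27036934, -0.54894697, -0.14152454]), 'torque': array([ 0.00669419, -0.00757237, -0.02589183]), 'opening': 0.09164079943528669}
side {'camera_matrix': array([[544.59944731,   0.        , 280.3988219 ],
       [  0.        , 544.59944731, 205.56861221],
       [  0.        ,   0.        ,   1.        ]]), 'R': array([[ 9.45736192e-01, -3.24935461e-01, -2.37954114e-05],
       [-1.95704579e-01, -5.69546663e-01, -7.98320936e-01],
       [ 2.59389229e-01,  7.55005659e-01, -6.02232250e-01]]), 't': array([-0.39111768,  0.07534716,  1.54181365])}
top {'camera_matrix': array([[424.10587975,   0.        , 275.67544406],
       [  0.        , 424.10587975, 207.73237852],
       [  0.        ,   0.        ,   1.        ]]), 'R': array([[ 2.63204137e-02, -9.99653348e-01,  6.47941360e-04],
       [-9.95007798e-01, -2.62605040e-02, -9.62801514e-02],
       [ 9.62637909e-02,  1.88942671e-03, -9.95354064e-01]]), 't': array([-0.11327089,  0.3982963 ,  1.06463538])}
wrist {'camera_matrix': array([[325.1922621 ,   0.        , 276.71894028],
       [  0.        , 325.1922621 , 206.09626176],
       [  0.        ,   0.        ,   1.        ]]), 'R': array([[ 0.29741318,  0.95474815, -0.00117153],
       [ 0.92404189, -0.28753876,  0.25192864],
       [ 0.24019154, -0.07600945, -0.96774511]]), 't': array([-0.5238957 , -0.03150031,  0.3900584 ])}
```

View pics/top0.png

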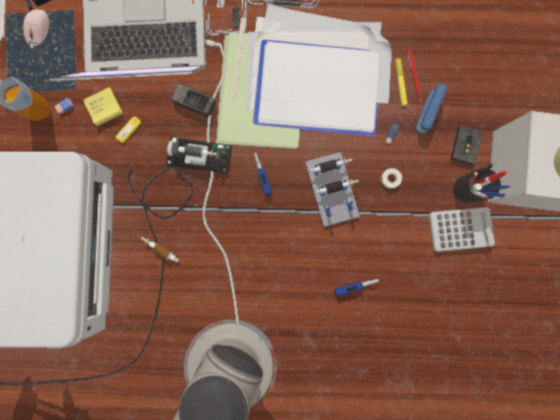

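View pics/side0.png

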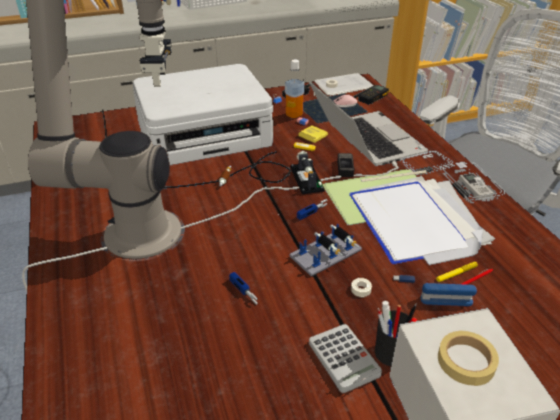

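View pics/wrist0.png

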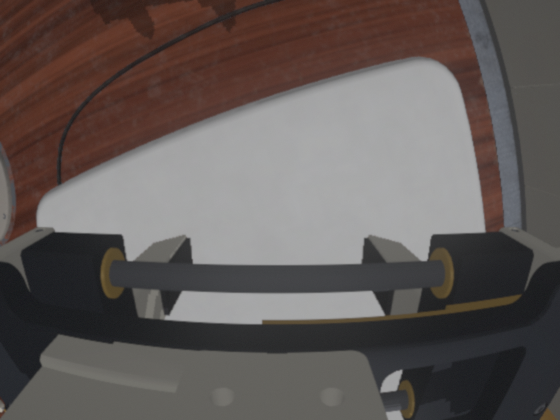

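```bash
cat > h.py <<'E'
import numpy as np, cv2
from cell import robot
from scipy.spatial.transform import Rotation as Ro
def world(cam,p):
    P=robot.camera_params(cam); return P['R'].T@(np.array(p)-P['t'])
def proj(cam,X):
    P=robot.camera_params(cam); c=P['R']@np.array(X)+P['t']; K=P['camera_matrix']
    if cam=='wrist':
        r=np.hypot(c[0],c[1]); th=np.arctan2(r,c[2]); return K[:2,2]+K[0,0]*th*c[:2]/r
    return (K@c)[:2]/c[2]
def ray(cam,uv):
    P=robot.camera_params(cam);K=P['camera_matrix']; d=(np.array(uv,float)-K[:2,2])/K[0,0]
    if cam=='wrist':
        th=np.hypot(*d); v=np.array([*(d/th*np.sin(th)),np.cos(th)])
    else: v=np.array([*d,1.])
    return P['R'].T@(-P['t']), P['R'].T@v/np.linalg.norm(v)
def atz(cam,uv,z):
    o,d=ray(cam,uv); return o+d*(z-o[2])/d[2]
def tri(a,ua,b,ub):
    o1,d1=ray(a,ua);o2,d2=ray(b,ub)
    s=np.linalg.lstsq(np.c_[d1,-d2],o2-o1,rcond=None)[0]
    p,q=o1+s[0]*d1,o2+s[1]*d2
    return (p+q)/2,np.linalg.norm(p-q)
def crop(im,box,k,fn):
    x0,y0,x1,y1=box; cv2.imwrite(fn,cv2.resize(im[y0:y1,x0:x1,::-1],None,fx=k,fy=k,interpolation=cv2.INTER_CUBIC))
E
python3 - <<'E'
from h import *
np.set_printoptions(precision=4,suppress=True)
for c in ['top','side']:
    im=robot.read_camera(c)
    crop(im,(140,120,280,225) if c=='top' else (270,130,410,280),5.5 if c=='top' else 4,f'pics/{c}1.png')
    if c=='top': crop(im,(240,140,390,305),3.5,'pics/top1b.png')
    for l in ['feed_unit','roller','spring_bar','fork_tool','clip_rack','spare1']:
        for d in robot.look_for(c,l): print(c,l,round(d['score'],2),world(c,d['centre']),proj(c,world(c,d['centre'])))
E
```

```text
top feed_unit 0.92 [0.5244 0.0968 0.0155] [200.0235 158.5702]
top feed_unit 0.63 [ 0.5068 -0.2265  0.0462] [325.956  166.1962]
top roller 0.57 [0.288  0.1831 0.0273] [160.7629 249.2474]
top roller 0.54 [0.5384 0.1055 0.0571] [193.8396 149.4268]
top fork_tool 0.71 [ 0.4758 -0.0672  0.0248] [262.5491 178.12  ]
top fork_tool 0.51 [ 0.2042 -0.2919  0.028 ] [349.5395 288.1032]
top clip_rack 0.66 [ 0.4395 -0.2462  0.0112] [331.5879 194.7223]
top clip_rack 0.19 [ 0.5082 -0.2236  0.0452] [324.7925 165.6831]
top spare1 0.64 [ 0.458  -0.2462  0.048 ] [333.6226 185.4973]
top spare1 0.5 [ 0.5078 -0.228   0.0499] [326.7245 165.5372]
side feed_unit 0.79 [0.5272 0.0715 0.0128] [306.9847 180.6878]
side feed_unit 0.23 [0.5312 0.091  0.0543] [306.3336 166.2696]
side roller 0.68 [0.5338 0.0937 0.0559] [306.8138 165.2643]
side roller 0.35 [ 0.4372 -0.2648  0.0109] [321.1489 255.1528]
side fork_tool 0.81 [ 0.472  -0.0817  0.0197] [308.4043 210.2932]
side fork_tool 0.59 [ 0.2016 -0.305   0.0147] [239.6845 285.1083]
side clip_rack 0.88 [ 0.438  -0.2632  0.0096] [321.1621 255.0777]
side spare1 0.63 [ 0.5095 -0.2465  0.0472] [344.1357 234.8249]
side spare1 0.52 [ 0.452  -0.2626  0.0453] [326.6337 243.6735]
```

View pics/top1.png

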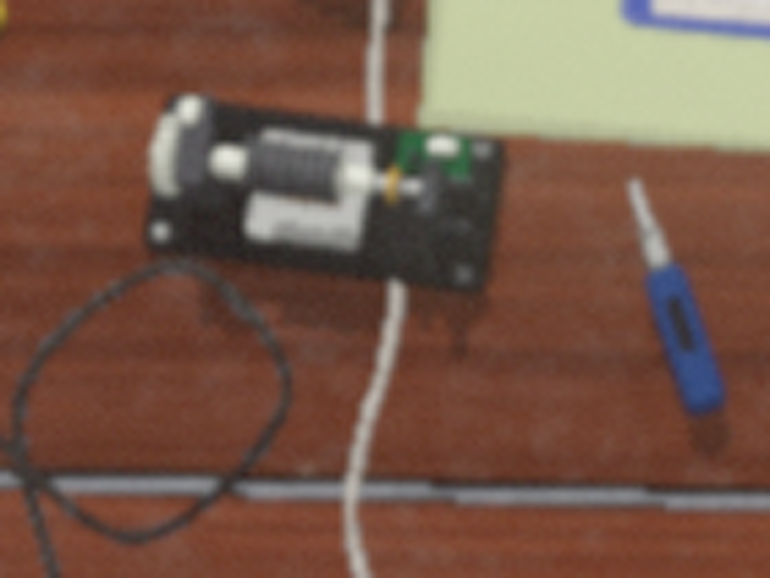

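View pics/top1b.png

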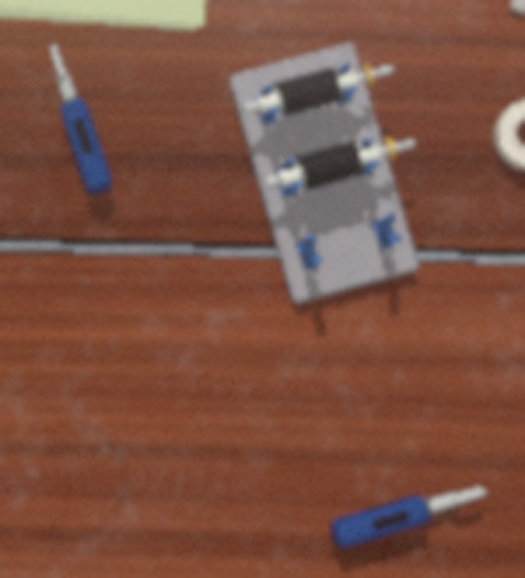

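View pics/side1.png

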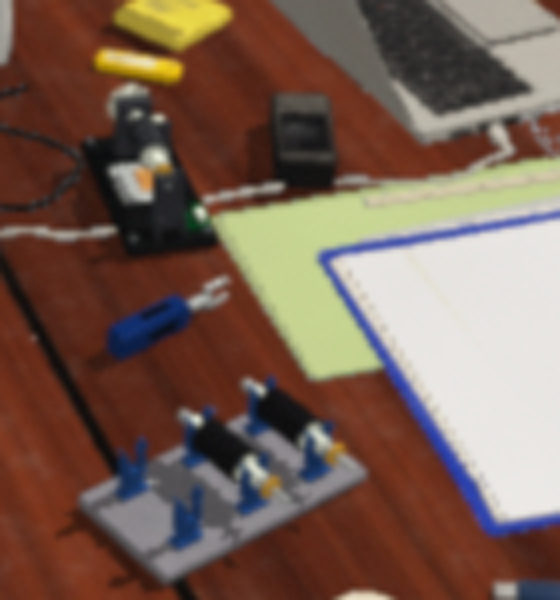

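```bash
cat > m.py <<'E'
from h import *
np.set_printoptions(precision=4,suppress=True)
A=lambda p,k,o:(np.array(p)/k+np.array(o))
def yaw(a,b): d=b-a; return np.degrees(np.arctan2(d[1],d[0]))
f=[atz('top',A(p,5.5,(140,120)),.012) for p in [(172,95),(503,140),(490,292),(147,248)]]
print('feed corners',*f,'centre',sum(f)/4); TL,TR,BR,BL=f
print('len',np.linalg.norm(TL-TR),np.linalg.norm(TL-BL),'yaw of y',yaw(TR,TL)-90,yaw(BR,BL)-90,yaw(BL,TL),yaw(BR,TR))
r=[atz('top',A(p,3.5,(240,140)),.012) for p in [(232,77),(352,43),(416,267),(297,305)]]
TL,TR,BR,BL=r
print('rack',*r,'c',sum(r)/4,np.linalg.norm(TL-TR),np.linalg.norm(TL-BL),yaw(TR,TL)-90,yaw(BR,BL)-90,yaw(BL,TL),yaw(BR,TR))
t=[atz('top',A(p,5.5,(140,120)),z) for p,z in [((705,405),.018),((663,268),.02),((633,182),.012)]]
print('tool tail,front,tip',*t,yaw(t[0],t[2]),yaw(t[0],t[1]),np.linalg.norm(t[0]-t[2]))
P=robot.camera_params('wrist'); o=robot.observe()
Rt=Ro.from_euler('xyz',o['tool_rot']).as_matrix()
print('cam in tool',Rt.T@(-P['R'].T@P['t']-o['tool_pos'])); print(Rt.T@P['R'].T)
print(proj('wrist',o['tool_pos']))
E
python3 m.py
```

```text
feed corners [0.5797 0.175  0.012 ] [0.562  0.0169 0.012 ] [0.4889 0.0204 0.012 ] [0.5056 0.1831 0.012 ] centre [0.534  0.0989 0.012 ]
len 0.15905064419334025 0.0744710638748024 yaw of y -6.36084284317775 -5.877253551662321 -6.2533130370727275 -2.716819291405325
rack [ 0.5234 -0.1791  0.012 ] [ 0.5514 -0.268   0.012 ] [ 0.3854 -0.3169  0.012 ] [ 0.3552 -0.23    0.012 ] c [ 0.4539 -0.2485  0.012 ] 0.09315482637091557 0.17565855614073028 17.53242494589672 19.16335132065376 16.824661906546016 16.409075361585217
tool tail,front,tip [ 0.4371 -0.0825  0.018 ] [ 0.501  -0.0611  0.02  ] [ 0.5434 -0.0453  0.012 ] 19.286881514454855 18.55245026370925 0.11278541526613974
cam in tool [ 0.0682 -0.0006 -0.1808]
[[ 0.0008 -0.9677 -0.2521]
 [ 1.      0.0008  0.0002]
 [ 0.     -0.2521  0.9677]]
[277.647  240.5355]
```

```bash
python3 -m creep '[[[-48.6,-44.1,0,0,0,143.6,1],[-48.6,-44.1,0,0,0,143.6,1],[-48.6,-44.1,0,0,0,143.6,1],[-48.6,-44.1,0,0,0,143.6,1],[-48.6,-44.1,0,0,0,143.6,1],[-48.6,-44.1,0,0,0,143.6,1],[-48.6,-44.1,0,0,0,143.6,1],[-48.6,-44.1,0,0,0,143.6,1]]]' 40
cat > g.py <<'E'
import sys
from h import *
# usage: x y z yawdeg -> shift in tool axes (cm) and rotvec deg to reach pose pointing down
def go(x,y,z,yaw,tilt=0):
    o=robot.observe(); R=Ro.from_euler('xyz',o['tool_rot'])
    T=Ro.from_euler('z',yaw,degrees=True)*Ro.from_euler('x',180,degrees=True)*Ro.from_euler('y',tilt,degrees=True)
    d=R.inv().apply(np.array([x,y,z])-o['tool_pos'])*100; w=np.degrees((R.inv()*T).as_rotvec())
    print('t',round(o['time'],2),'now',o['tool_pos'].round(4),np.degrees(o['tool_rot']).round(2),'F',o['contact_force'].round(2),'op',round(o['opening'],4))
    print('rows',d.round(2),w.round(2))
if __name__=='__main__': go(*map(float,sys.argv[1:]))
E
python3 g.py .489 -.0645 .15 19
```

```text
time: 1.65
tool_pos: [0.3598, 0.1544, 0.2049]
tool_rot: [3.14, -0.0, 1.633]
contact_force: [1.3, -0.3, -0.0]
opening: 0.0917
t 1.65 now [0.3598 0.1544 0.2049] [ 1.7993e+02 -2.0000e-02  9.3550e+01] F [ 1.28 -0.28 -0.04] op 0.0917
rows [-22.65  11.53   5.5 ] [ 5.000e-02 -6.000e-02  7.455e+01]
```

```bash
python3 -m creep '[[[-22.6,11.5,5.5,0,0,74.6,1],[-22.6,11.5,5.5,0,0,74.6,1],[-22.6,11.5,5.5,0,0,74.6,1],[-22.6,11.5,5.5,0,0,74.6,1],[-22.6,11.5,5.5,0,0,74.6,1],[-22.6,11.5,5.5,0,0,74.6,1],[-22.6,11.5,5.5,0,0,74.6,1],[-22.6,11.5,5.5,0,0,74.6,1]]]'
python3 -m creep '[[[0,0,0,0,0,8.1,1],[0,0,0,0,0,8.1,1],[0,0,0,0,0,8.1,1]]]'
python3 - <<'E'
from h import *
im=robot.read_camera('wrist'); cv2.imwrite('pics/w2.png',im[:,:,::-1])
o=robot.observe();print(o['tool_pos'],np.degrees(o['tool_rot']),o['time'])
for l in ['fork_tool','feed_unit']:
  for d in robot.look_for('wrist',l): print(l,d['score'],world('wrist',d['centre']))
E
```

```text
time: 2.45
tool_pos: [0.4887, -0.0648, 0.1495]
tool_rot: [-3.141, -0.001, 0.431]
contact_force: [-0.2, 0.3, -0.1]
opening: 0.0914
time: 2.75
tool_pos: [0.4887, -0.0648, 0.1495]
tool_rot: [-3.141, -0.001, 0.294]
contact_force: [-0.3, 0.6, -0.7]
opening: 0.0917
[ 0.48874979 -0.06471626  0.14956312] [-1.79966919e+02 -3.48572679e-02  1.68116491e+01] 2.8
feed_unit 0.66 [0.53707129 0.08786284 0.0136036 ]
feed_unit 0.4 [ 0.51275551 -0.22367001  0.04542364]
```

View pics/w2.png

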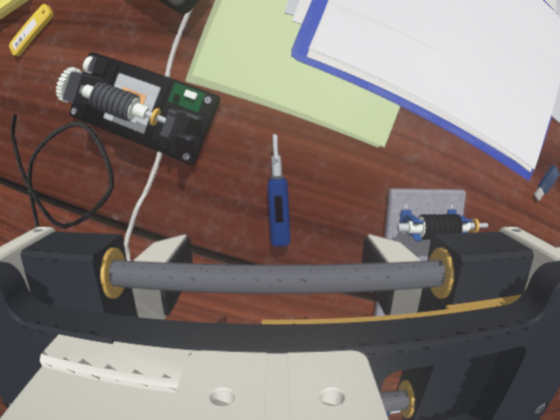

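Run:
```python
from h import *
im=cv2.imread('pics/w2.png')[:,:,::-1]
crop(im,(240,120,320,255),4.4,'pics/w2t.png')
crop(im,(45,40,235,175),4.2,'pics/w2f.png')
```

```text
(no output)
```

View pics/w2t.png

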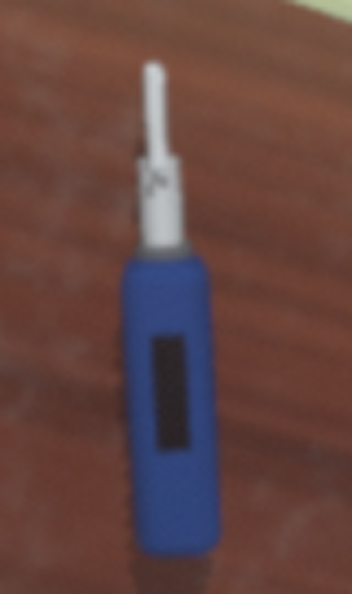

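View pics/w2f.png

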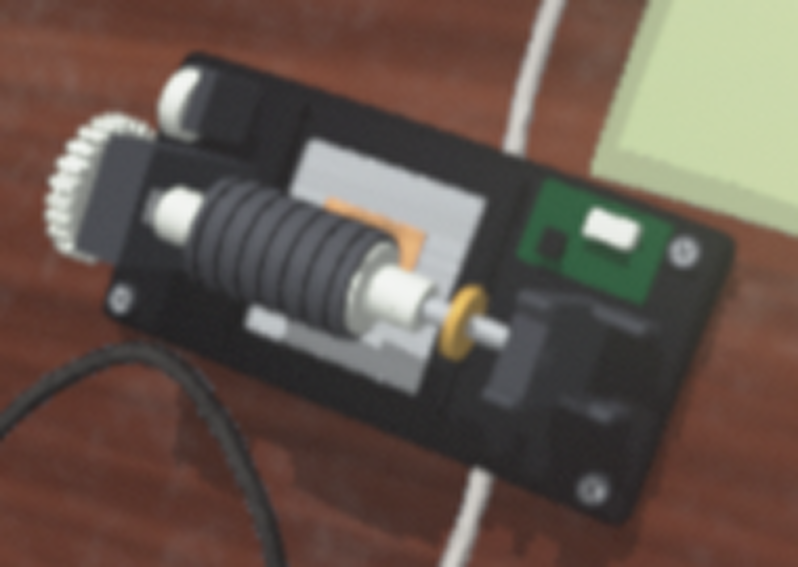

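Run:
```python
from m import *
print('----')
c=lambda p:A(p,4.4,(240,120))
t=[atz('wrist',c(p),z) for p,z in [((180,548),.024),((165,258),.024),((154,64),.022),((167,475),.024)]]
print(*t,yaw(t[0],t[2]),yaw(t[0],t[1]),yaw(t[1],t[2]),np.linalg.norm(t[0]-t[1]),np.linalg.norm(t[0]-t[2]))
u=(t[2]-t[0]);u/=np.linalg.norm(u);print('origin',t[0]+.055*u,t[2]-.058*u)
c=lambda p:A(p,4.2,(45,40))
g=lambda p,z:atz('wrist',c(p),z)
# base corners z=12
b=[g((190,55),.012),g((735,240),.012),g((617,522),.012),g((108,318),.012)]
print(*b,'cen',sum(b)/4,yaw(b[1],b[0])-90,yaw(b[2],b[1]),yaw(b[2],b[3])-90,yaw(b[3],b[0]))
# axis points z=50: journal far left end, collar
a=[g((178,213),.05),g((464,323),.05),g((492,332),.05),g((430,307),.05)]
print(*a,yaw(a[1],a[0])-90)
```

```text
feed corners [0.5797 0.175  0.012 ] [0.562  0.0169 0.012 ] [0.4889 0.0204 0.012 ] [0.5056 0.1831 0.012 ] centre [0.534  0.0989 0.012 ]
len 0.15905064419334025 0.0744710638748024 yaw of y -6.36084284317775 -5.877253551662321 -6.2533130370727275 -2.716819291405325
rack [ 0.5234 -0.1791  0.012 ] [ 0.5514 -0.268   0.012 ] [ 0.3854 -0.3169  0.012 ] [ 0.3552 -0.23    0.012 ] c [ 0.4539 -0.2485  0.012 ] 0.09315482637091557 0.17565855614073028 17.53242494589672 19.16335132065376 16.824661906546016 16.409075361585217
tool tail,front,tip [ 0.4371 -0.0825  0.018 ] [ 0.501  -0.0611  0.02  ] [ 0.5434 -0.0453  0.012 ] 19.286881514454855 18.55245026370925 0.11278541526613974
cam in tool [ 0.0672  0.0002 -0.1808]
[[ 0.0009 -0.9672 -0.2539]
 [ 1.      0.001  -0.0003]
 [ 0.0006 -0.2539  0.9672]]
[276.3769 238.2879]
----
[ 0.439  -0.0843  0.024 ] [ 0.5023 -0.0615  0.024 ] [ 0.5418 -0.0471  0.022 ] [ 0.455  -0.0763  0.024 ] 19.853242604933634 19.75394495926673 20.01224857949652 0.06734256471304684 0.10941537524969491
origin [ 0.4907 -0.0656  0.023 ] [ 0.4873 -0.0668  0.0231]
[0.579  0.1739 0.012 ] [0.5622 0.015  0.012 ] [0.4901 0.0248 0.012 ] [0.5065 0.1806 0.012 ] cen [0.5345 0.0986 0.012 ] -6.058395881721566 -7.746263879182238 -6.000048827669758 -5.2458198228699695
[0.5395 0.1396 0.05  ] [0.5302 0.0606 0.05  ] [0.5298 0.0538 0.05  ] [0.5317 0.0694 0.05  ] -6.762954846093322
```

```bash
python3 g.py .489 -.066 .017 19.8
```

```text
t 2.9 now [ 0.4888 -0.0647  0.1496] [-1.7997e+02 -4.0000e-02  1.6740e+01] F [ 0.28 -0.31  0.21] op 0.0916
rows [-0.02  0.13 13.26] [-0.03 -0.04 -3.06]
```

```bash
python3 -m creep '[[[0,0.13,6,0,0,-3.1,0],[0,0.13,11,0,0,-3.1,0],[0,0.13,13.3,0,0,-3.1,0],[0,0.13,13.3,0,0,-3.1,-0.4],[0,0.13,13.3,0,0,-3.1,-1],[0,0.13,13.3,0,0,-3.1,-1],[0,0.13,13.3,0,0,-3.1,-1],[0,0.13,13.3,0,0,-3.1,-1]]]' 45
python3 -m creep '[[[0,0,0,0,0,0,-1],[0,0,0,0,0,0,-1]]]'
python3 g.py .489 -.066 .017 19.8
```

```text
time: 3.7
tool_pos: [0.4901, -0.0661, 0.018]
tool_rot: [3.14, -0.003, 0.347]
contact_force: [0.7, 0.5, -0.1]
opening: 0.0327
time: 3.9
tool_pos: [0.4906, -0.0662, 0.0187]
tool_rot: [3.14, -0.004, 0.347]
contact_force: [0.6, 1.3, -0.6]
opening: 0.0165
t 3.9 now [ 0.4906 -0.0662  0.0187] [179.88  -0.24  19.86] F [ 0.61  1.26 -0.56] op 0.0165
rows [-0.14 -0.07  0.17] [ 0.12 -0.24  0.06]
```

```bash
python3 -m creep '[[[0,0,0,0,0,0,-1],[0,0,0,0,0,0,-1]]]'
python3 - <<'E'
from h import *
im=robot.read_camera('wrist'); cv2.imwrite('pics/w3.png',im[:,:,::-1])
im=robot.read_camera('side'); crop(im,(240,140,400,280),4.5,'pics/s3.png')
E
```

```text
time: 4.1
tool_pos: [0.4907, -0.0662, 0.0188]
tool_rot: [3.139, -0.004, 0.347]
contact_force: [0.0, -0.3, -0.5]
opening: 0.002
```

View pics/w3.png

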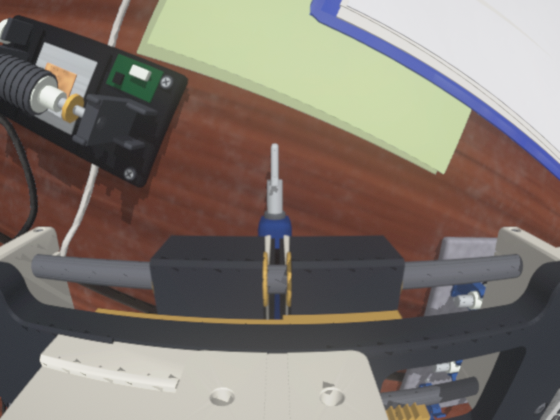

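View pics/s3.png

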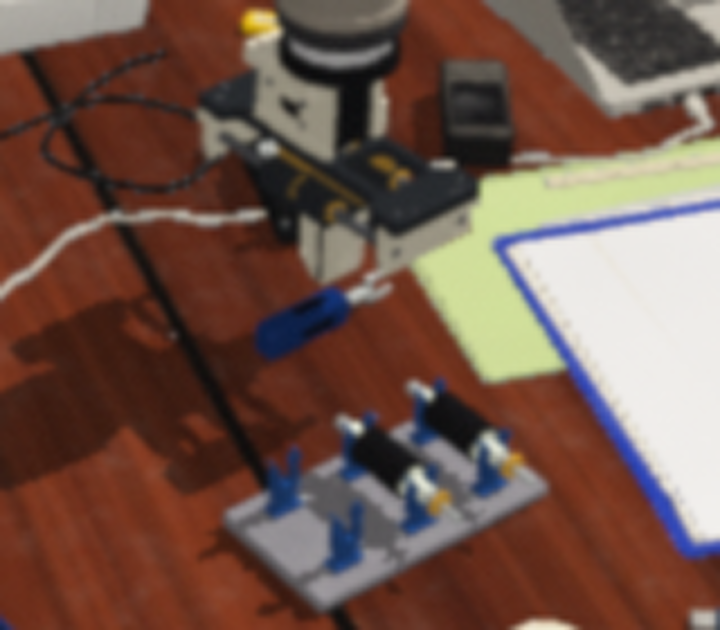

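Run:
```python
from h import *
o=robot.observe(); T=o['tool_pos']
for c in ['side','top','wrist']: print(c,proj(c,T),proj(c,T+[0,0,.0]))
print((proj('side',T)-[240,140])*4.5, (proj('side',[.489,-.066,.024])-[240,140])*4.5,(proj('side',[.489,-.066,.084])-[240,140])*4.5)
print(o)
P=robot.camera_params('wrist');print(-P['R'].T@P['t'])
im=robot.read_camera('top'); cv2.imwrite('pics/t3.png',im[:,:,::-1])
```

```text
side [312.34899302 206.29980557] [312.34899302 206.29980557]
top [262.42555315 172.86987255] [262.42555315 172.86987255]
wrist [276.39150541 238.28060715] [276.39150541 238.28060715]
[325.57046859 298.34912507] [323.53641915 292.12286447] [326.80007565 217.20264147]
{'time': 4.2, 'qpos': array([-2.89697976e-01,  5.23882154e-01,  1.83644066e+00,  1.14111258e-03,
        7.76843320e-01,  9.33668925e-01]), 'qvel': array([ 3.68068872e-04,  7.78527096e-04,  2.81592050e-04, -1.69962205e-04,
       -5.65282089e-05, -1.32113121e-03]), 'joint_efforts': array([ 5.42080292e-03, -4.44015741e+01, -1.65076983e+01,  5.79460105e-02,
       -6.57730456e-02,  1.79278431e-04]), 'tool_pos': array([ 0.49054694, -0.0662181 ,  0.01866476]), 'tool_rot': array([ 3.13960545, -0.00403583,  0.34662144]), 'contact_force': array([ 0.54009939, -0.75208715, -0.06029851]), 'torque': array([-0.04854691,  0.16271397,  0.03098869]), 'opening': 0.0005306269121616578}
[ 0.55298012 -0.04354866  0.19971163]
```

View pics/t3.png

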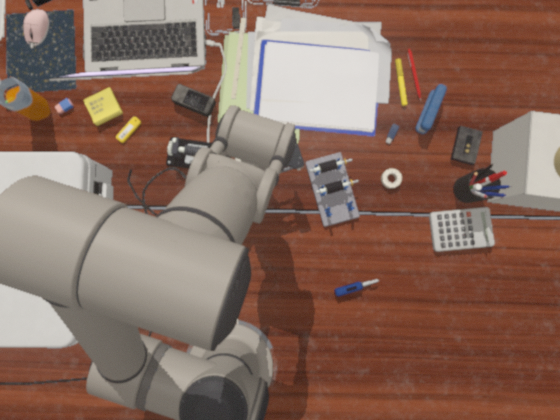

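Run:
```python
from h import *
im=cv2.imread('pics/w3.png')[:,:,::-1]
crop(im,(200,190,350,320),5,'pics/w3c.png')
o=robot.observe(); R=Ro.from_euler('xyz',o['tool_rot'])
for k in [.014,0,-.02,-.04,-.06]: print(k,(proj('wrist',o['tool_pos']+R.apply([0,0,k]))-[200,190])*5)
```

```text
0.014 [382.21518887 202.79116076]
0 [382.05107513 241.26204144]
-0.02 [381.7745295  306.25958132]
-0.04 [381.4338252  386.63528397]
-0.06 [381.00615529 488.00307569]
```

View pics/w3c.png

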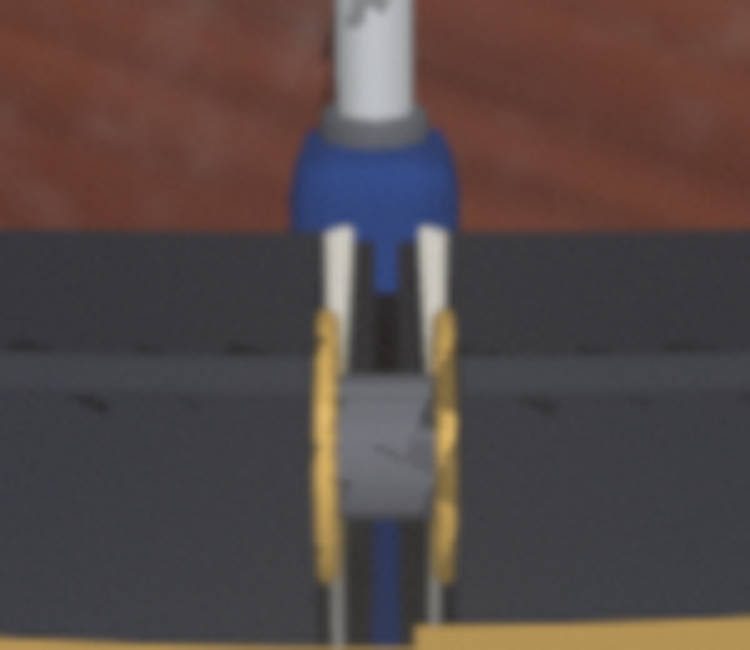

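Run:
```python
from h import *
np.set_printoptions(precision=4,suppress=True)
# assume height error dz: planes lower
for dz in [0,.01,.02,.03,.04]:
    a=atz('wrist',(275,217),.024-dz); b=atz('wrist',(275,146),.022-dz); 
    # feed base corners TR,BR in w3 : (186,82),(140,186)
    c=atz('wrist',(186,80),.012-dz); d=atz('wrist',(141,187),.012-dz)
    print(dz,a,b,np.linalg.norm(a-b),c,d,np.linalg.norm(c-d))
```

```text
0 [ 0.5041 -0.0605  0.024 ] [ 0.5414 -0.047   0.022 ] 0.039671415030439236 [0.5608 0.0152 0.012 ] [0.4903 0.0235 0.012 ] 0.071057442210007
0.01 [ 0.5013 -0.0614  0.014 ] [ 0.5407 -0.0472  0.012 ] 0.04193180623263429 [0.5613 0.0184 0.002 ] [0.4869 0.0271 0.002 ] 0.07484366062634527
0.02 [ 0.4985 -0.0624  0.004 ] [ 0.5401 -0.0474  0.002 ] 0.04419247611865425 [ 0.5617  0.0215 -0.008 ] [ 0.4836  0.0306 -0.008 ] 0.07862987904268372
0.03 [ 0.4958 -0.0634 -0.006 ] [ 0.5394 -0.0476 -0.008 ] 0.046453384001785045 [ 0.5621  0.0246 -0.018 ] [ 0.4802  0.0342 -0.018 ] 0.0824160974590221
0.04 [ 0.493  -0.0643 -0.016 ] [ 0.5388 -0.0478 -0.018 ] 0.04871449674470195 [ 0.5625  0.0278 -0.028 ] [ 0.4769  0.0378 -0.028 ] 0.08620231587536055
```

Run:
```python
from h import *
im=robot.read_camera('side')[:,:,::-1].copy()
s=cv2.resize(im[140:280,240:400],None,fx=5,fy=5,interpolation=cv2.INTER_CUBIC)
o=robot.observe(); R=Ro.from_euler('xyz',o['tool_rot'])
def dot(X,c):
    u=(proj('side',X)-[240,140]+.5)*5; cv2.circle(s,tuple(int(v) for v in u),4,c,-1)
for k,c in [(.014,(0,0,255)),(0,(0,255,0)),(-.03,(255,255,0)),(-.06,(0,255,255))]: dot(o['tool_pos']+R.apply([0,0,k]),c)
T=Ro.from_euler('z',19.8,degrees=True)
for x in [-.055,.015,.058]: dot(np.array([.489,-.066,.012])+T.apply([x,0,.012 if x<.05 else .01]),(255,0,255))
cv2.imwrite('pics/s4.png',s)
print(o['time'],o['opening'])
```

```text
4.3 0.00034615310995825185
```

View pics/s4.png

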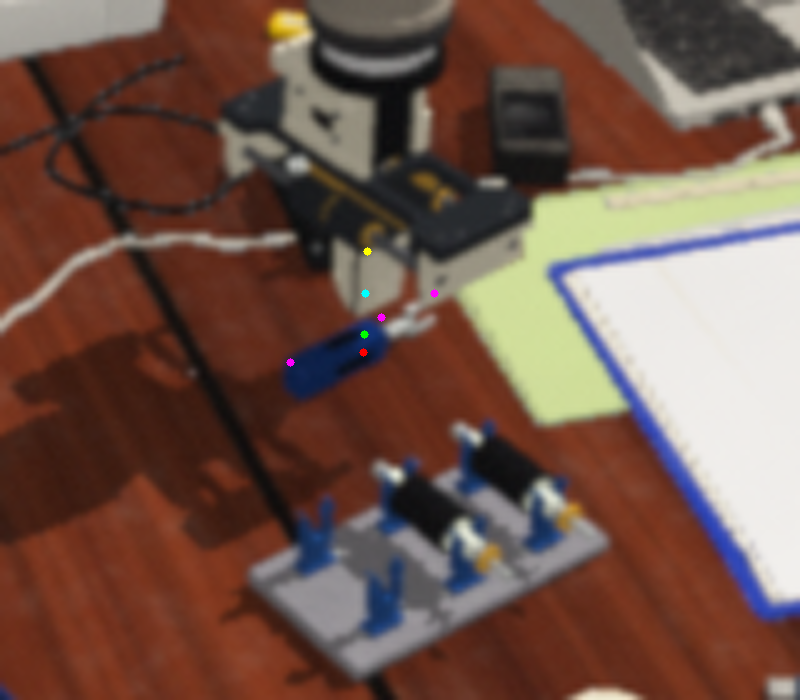

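Run:
```python
from m import *
print('---')
im=cv2.imread('pics/side0.png'); cv2.imwrite('pics/side0z.png',cv2.resize(im[140:290,270:400],None,fx=5,fy=4,interpolation=cv2.INTER_CUBIC)) 
s=cv2.resize(im[140:280,270:400],None,fx=5.5,fy=5.5,interpolation=cv2.INTER_CUBIC)
def dot(X,c):
    u=(proj('side',X)-[270,140]+.5)*5.5; cv2.circle(s,tuple(int(v) for v in u),3,c,-1)
for X in f: dot(X,(0,255,255))
for X in r: dot(X,(0,0,255))
for X in t: dot(X,(255,0,255))
cv2.imwrite('pics/side0z.png',s)
```

```text
feed corners [0.5797 0.175  0.012 ] [0.562  0.0169 0.012 ] [0.4889 0.0204 0.012 ] [0.5056 0.1831 0.012 ] centre [0.534  0.0989 0.012 ]
len 0.15905064419334025 0.0744710638748024 yaw of y -6.36084284317775 -5.877253551662321 -6.2533130370727275 -2.716819291405325
rack [ 0.5234 -0.1791  0.012 ] [ 0.5514 -0.268   0.012 ] [ 0.3854 -0.3169  0.012 ] [ 0.3552 -0.23    0.012 ] c [ 0.4539 -0.2485  0.012 ] 0.09315482637091557 0.17565855614073028 17.53242494589672 19.16335132065376 16.824661906546016 16.409075361585217
tool tail,front,tip [ 0.4371 -0.0825  0.018 ] [ 0.501  -0.0611  0.02  ] [ 0.5434 -0.0453  0.012 ] 19.286881514454855 18.55245026370925 0.11278541526613974
cam in tool [ 0.0671  0.0002 -0.1808]
[[ 0.0008 -0.9672 -0.2539]
 [ 1.      0.0009 -0.0003]
 [ 0.0006 -0.2539  0.9672]]
[276.3801 238.2648]
---
```

View pics/side0z.png

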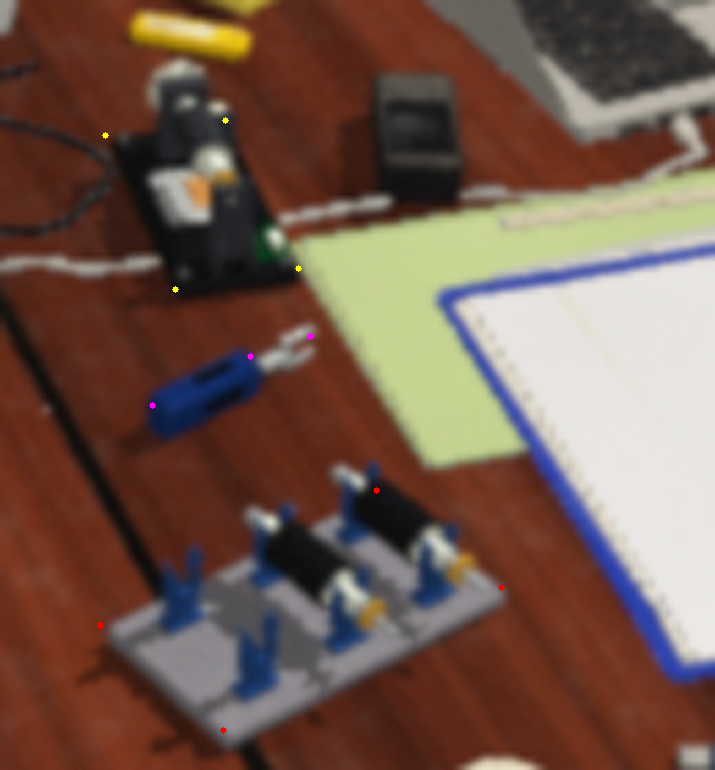

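Run:
```python
from h import *
o=robot.observe(); R=Ro.from_euler('xyz',o['tool_rot'])
for y in [-.046,-.001]:
  for k in [.014,0,-.014,-.03]: print(y,k,[proj('wrist',o['tool_pos']+R.apply([x,y,k])).round(1) for x in (.0095,-.0095)])
im=cv2.imread('pics/w2.png'); cv2.imwrite('pics/w2g.png',cv2.resize(im[220:340,80:300],None,fx=3.6,fy=3.6,interpolation=cv2.INTER_CUBIC))
```

```text
-0.046 0.014 [array([204., 216.]), array([205.9, 243.9])]
-0.046 0 [array([199. , 222.6]), array([201.3, 252.1])]
-0.046 -0.014 [array([193.4, 230.2]), array([196.1, 261.5])]
-0.046 -0.03 [array([185.9, 240.4]), array([189.3, 273.8])]
-0.001 0.014 [array([274.8, 216.2]), array([274.8, 244.5])]
-0.001 0 [array([274.7, 223. ]), array([274.7, 253. ])]
-0.001 -0.014 [array([274.5, 230.8]), array([274.6, 262.7])]
-0.001 -0.03 [array([274.3, 241.4]), array([274.3, 275.5])]
```

View pics/w2g.png

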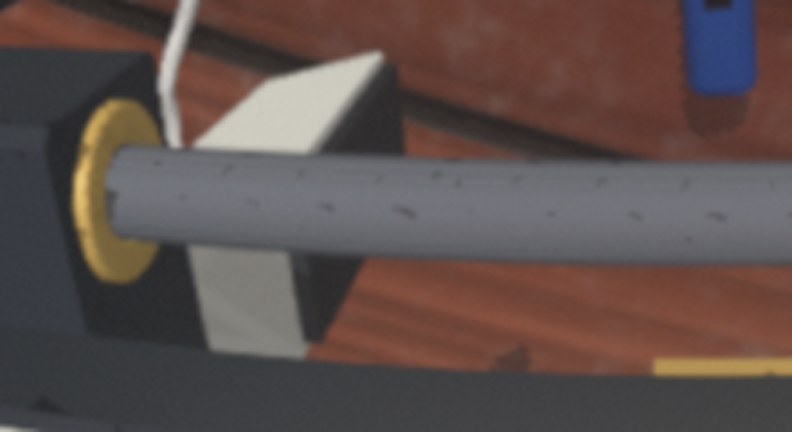

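```bash
python3 -m creep '[[[0,0,0,0,0,0,0],[0,0,0,0,0,0,0],[0,0,0.5,0,0,0,0],[0,0,1,0,0,0,0],[0,0,1.5,0,0,0,0],[0,0,1.5,0,0,0,0]]]'
python3 - <<'E'
from h import *
o=robot.observe();print(o['tool_pos'],o['contact_force'],o['opening'],o['joint_efforts'])
im=robot.read_camera('side'); crop(im,(260,140,400,240),5.5,'pics/s5.png')
E
```

```text
time: 4.9
tool_pos: [0.49, -0.066, 0.0027]
tool_rot: [3.141, -0.003, 0.347]
contact_force: [-0.5, 0.8, 0.1]
opening: 0.0431
[ 0.48995469 -0.06603807  0.0026642 ] [-0.53253949  0.776879    0.06470813] 0.04311549866613019 [-4.15205467e-02 -4.47144914e+01 -1.57292140e+01  5.49817749e-02
 -2.12822766e-01  5.82250814e-04]
```

View pics/s5.png

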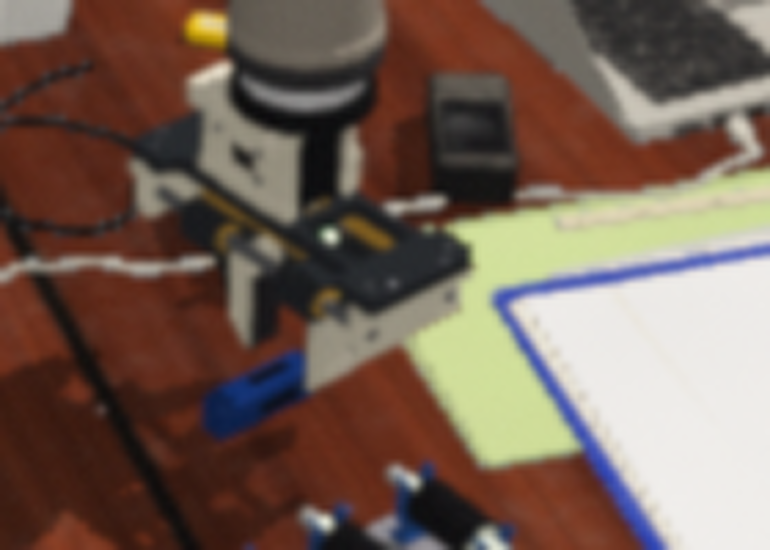

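```bash
python3 -m creep '[[[0,0,0.4,0,0,0,0],[0,0,0.8,0,0,0,0],[0,0,1.0,0,0,0,0],[0,0,1.0,0,0,0,0]]]'
python3 - <<'E'
from h import *
o=robot.observe();print(o['tool_pos'],o['contact_force'],o['opening'])
im=robot.read_camera('side'); crop(im,(260,140,400,240),5.5,'pics/s6.png')
im=robot.read_camera('wrist'); crop(im,(180,120,380,280),4,'pics/w6.png')
E
```

```text
time: 5.35
tool_pos: [0.49, -0.066, -0.0073]
tool_rot: [3.141, -0.002, 0.347]
contact_force: [-0.1, -0.2, 0.2]
opening: 0.0459
[ 0.48998671 -0.0660154  -0.00731815] [-0.10276958 -0.20908601  0.18305826] 0.04591275071189851
```

View pics/s6.png

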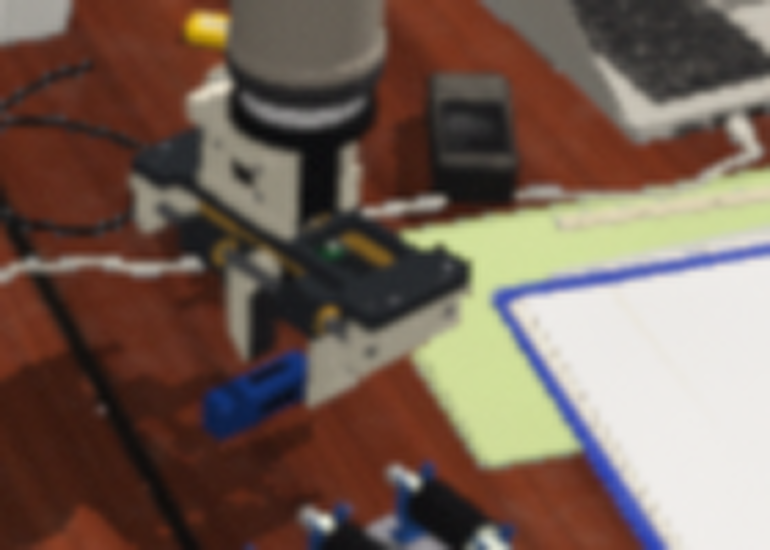

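View pics/w6.png

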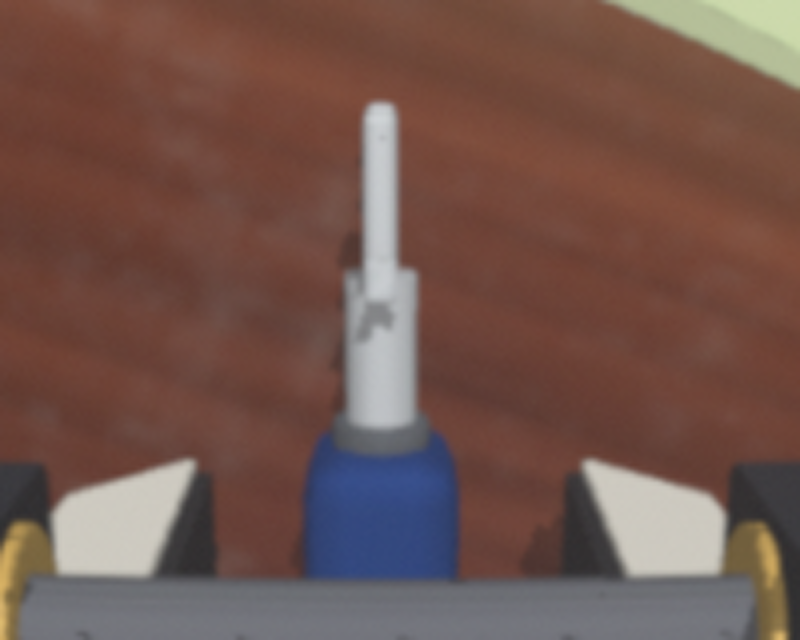

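```bash
python3 -m creep '[[[0,0,0.2,0,0,0,0],[0,0,0.4,0,0,0,0],[0,0,0.4,0,0,0,0]]]'
python3 g.py .489 -.066 .017 19.8
python3 -m creep '[[[0,0,0.15,0,0,0,0],[0,0,0.3,0,0,0,0],[0,0,0.3,0,0,0,0]]]'
python3 g.py .489 -.066 .017 19.8
```

```text
time: 5.75
tool_pos: [0.4901, -0.0661, -0.0112]
tool_rot: [3.141, -0.003, 0.347]
contact_force: [0.8, -0.4, 0.3]
opening: 0.0463
t 5.75 now [ 0.4901 -0.0661 -0.0112] [ 1.7995e+02 -1.5000e-01  1.9860e+01] F [ 0.75 -0.39  0.3 ] op 0.0463
rows [-0.09 -0.04 -2.82] [ 0.05 -0.15  0.06]
time: 6.05
tool_pos: [0.4899, -0.066, -0.0144]
tool_rot: [3.141, -0.002, 0.347]
contact_force: [-0.0, -0.8, -0.3]
opening: 0.0457
t 6.05 now [ 0.4899 -0.066  -0.0144] [ 1.7996e+02 -1.3000e-01  1.9860e+01] F [-0.05 -0.76 -0.3 ] op 0.0457
rows [-0.08 -0.03 -3.14] [ 0.04 -0.13  0.06]
```

```bash
python3 -m creep '[[[0,0,0.15,0,0,0,0],[0,0,0.15,0,0,0,0]]]'
python3 -m creep '[[[0,0,0.15,0,0,0,0],[0,0,0.15,0,0,0,0]]]'
python3 - <<'E'
from h import *
im=robot.read_camera('side'); crop(im,(260,140,400,240),5.5,'pics/s7.png')
E
```

```text
time: 6.25
tool_pos: [0.4898, -0.066, -0.0161]
tool_rot: [3.141, -0.002, 0.347]
contact_force: [-0.1, 0.5, 0.1]
opening: 0.046
time: 6.45
tool_pos: [0.4897, -0.066, -0.0178]
tool_rot: [3.141, -0.002, 0.347]
contact_force: [0.2, 0.5, 0.1]
opening: 0.0461
```

View pics/s7.png

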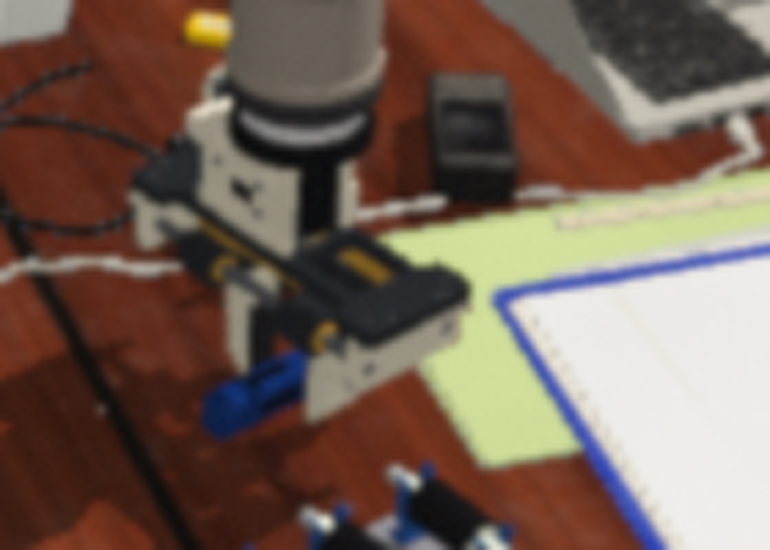

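```bash
python3 -m creep '[[[0,0,0,0,0,0,-1],[0,0,0,0,0,0,-1],[0,0,0,0,0,0,-1],[0,0,0,0,0,0,-1],[0,0,0,0,0,0,-1]]]' 45
python3 -m creep '[[[0,0,-0.5,0,0,0,-1],[0,0,-2,0,0,0,-1],[0,0,-5,0,0,0,-1],[0,0,-8,0,0,0,-1],[0,0,-8,0,0,0,-1]]]'
python3 - <<'E'
from h import *
o=robot.observe();print(o['tool_pos'],o['contact_force'],o['opening'])
im=robot.read_camera('side'); crop(im,(260,140,400,240),5.5,'pics/s8.png')
im=robot.read_camera('wrist'); cv2.imwrite('pics/w8.png',im[:,:,::-1])
E
```

```text
time: 7.0
tool_pos: [0.4898, -0.066, -0.0177]
tool_rot: [3.141, -0.002, 0.347]
contact_force: [-0.9, 0.5, -0.2]
opening: 0.0191
time: 7.5
tool_pos: [0.4921, -0.0667, 0.0661]
tool_rot: [3.137, -0.008, 0.347]
contact_force: [0.4, 0.1, -0.5]
opening: 0.0193
[ 0.49213042 -0.06667306  0.06607329] [ 0.44144528  0.14447379 -0.54919886] 0.019266109772287026
```

View pics/s8.png

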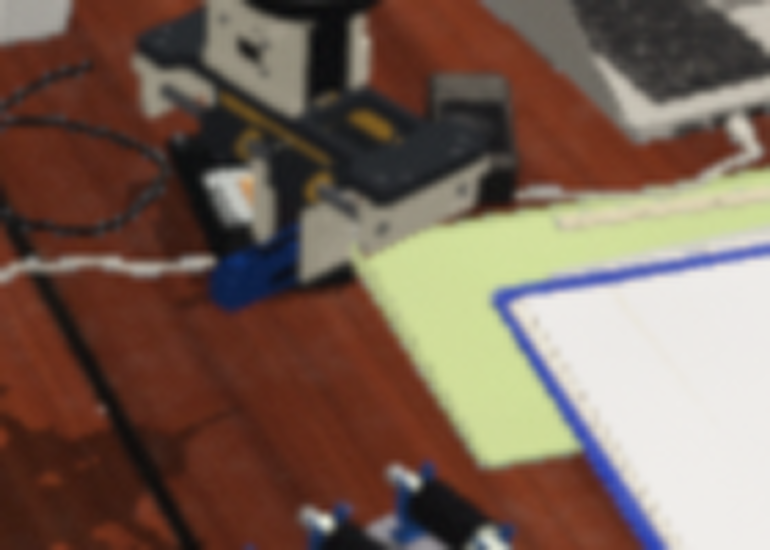

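View pics/w8.png

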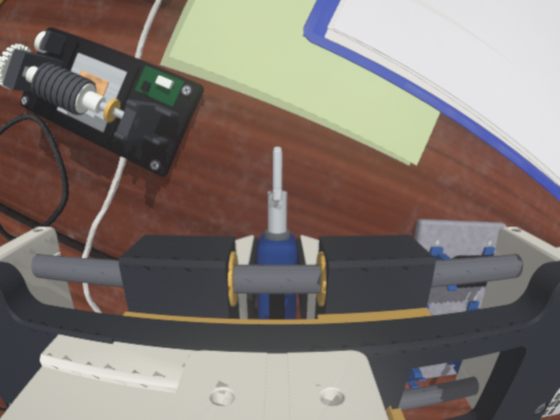

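```bash
python3 g.py .449 .062 .06 -6.2
python3 - <<'E'
from h import *
o=robot.observe();R=Ro.from_euler('xyz',o['tool_rot'])
for k in [-.03,-.025,-.035]:
  print(k,proj('wrist',o['tool_pos']+R.apply([.058,0,k-.01])),proj('wrist',o['tool_pos']+R.apply([.015,0,k-.012])))
E
```

```text
t 7.6 now [ 0.4898 -0.066   0.0628] [ 1.7993e+02 -1.7000e-01  1.9860e+01] F [-0.45 -0.46 -0.12] op 0.0197
rows [  0.51 -13.43   0.27] [ 0.03 -0.19 26.06]
-0.03 [276.33769614 143.73812925] [276.27939895 239.51855372]
-0.025 [276.35736794 143.01594037] [276.29940545 235.77895865]
-0.035 [276.31658954 144.51327238] [276.25811355 243.50193249]
```

```bash
python3 -m creep '[[[0.2,-4,0.2,0,0,8,-1],[0.4,-8,0.2,0,0,16,-1],[0.5,-12,0.2,0,0,24,-1],[0.5,-13.4,0.3,0,0,26.1,-1],[0.5,-13.4,0.3,0,0,26.1,-1],[0.5,-13.4,0.3,0,0,26.1,-1]]]'
python3 - <<'E'
from h import *
o=robot.observe();print(o['tool_pos'],np.degrees(o['tool_rot']),o['contact_force'],o['opening'])
im=robot.read_camera('wrist'); cv2.imwrite('pics/w9.png',im[:,:,::-1]); crop(im,(190,70,350,200),5,'pics/w9c.png')
E
```

```text
time: 8.2
tool_pos: [0.4487, 0.0615, 0.059]
tool_rot: [3.141, -0.002, -0.107]
contact_force: [-0.1, -0.0, 0.2]
opening: 0.0199
[0.4486705  0.06154641 0.05898224] [ 1.79991806e+02 -1.12515729e-01 -6.12331093e+00] [-0.08652964 -0.0048241   0.22640623] 0.019896424031624334
```

View pics/w9.png

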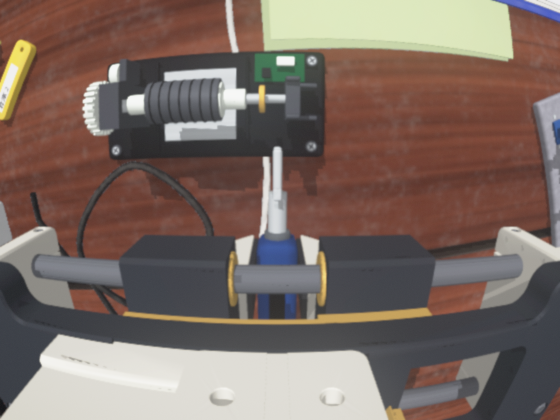

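View pics/w9c.png

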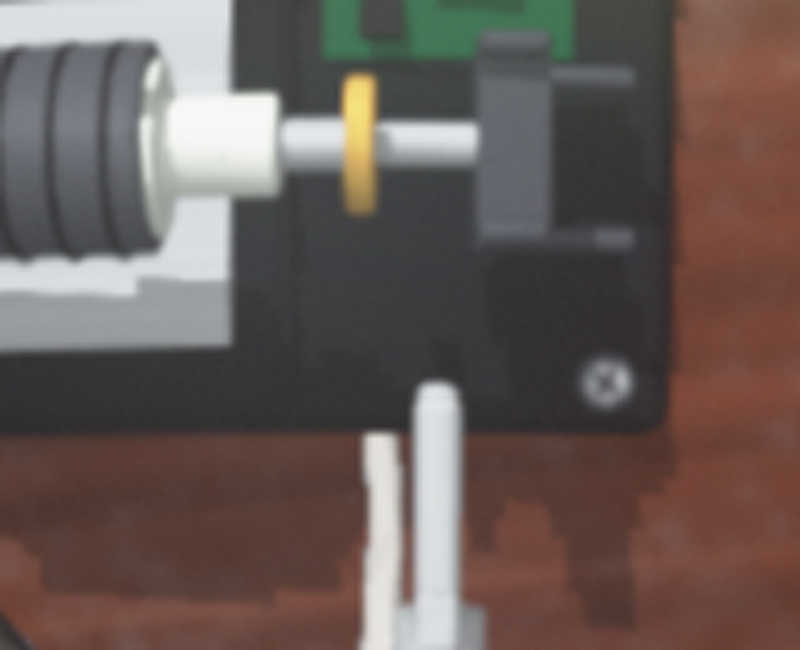

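Run:
```python
from m import *
print('----')
c=lambda p:A(p,5,(190,70)); g=lambda p,z:atz('wrist',c(p),z)
o=robot.observe();R=Ro.from_euler('xyz',o['tool_rot']); tl=lambda X:R.inv().apply(X-o['tool_pos'])
for n,p,z in [('collarface',(377,142),.05),('collarL',(345,142),.05),('lug top inner',(478,138),.0585),('lug top outer',(551,138),.0585),('journal R end',(280,143),.05),('tyre R',(165,145),.05)]:
    print(n,g(p,z),tl(g(p,z)))
print('feed far left journal', tl(atz('wrist',(133,104),.05)))
for k in [-.03,-.035]: print(proj('wrist',o['tool_pos']+R.apply([.058,0,k-.01])), 'seen',c((437,383)))
# solve fork tip location in tool, top at z k-.01
from scipy.optimize import minimize
for k in (-.03,-.035):
  r=minimize(lambda v:np.sum((proj('wrist',o['tool_pos']+R.apply([v[0],v[1],k-.01]))-c((437,383)))**2),[.058,0],method='Nelder-Mead');print(k,r.x)
```

```text
feed corners [0.5797 0.175  0.012 ] [0.562  0.0169 0.012 ] [0.4889 0.0204 0.012 ] [0.5056 0.1831 0.012 ] centre [0.534  0.0989 0.012 ]
len 0.15905064419334025 0.0744710638748024 yaw of y -6.36084284317775 -5.877253551662321 -6.2533130370727275 -2.716819291405325
rack [ 0.5234 -0.1791  0.012 ] [ 0.5514 -0.268   0.012 ] [ 0.3854 -0.3169  0.012 ] [ 0.3552 -0.23    0.012 ] c [ 0.4539 -0.2485  0.012 ] 0.09315482637091557 0.17565855614073028 17.53242494589672 19.16335132065376 16.824661906546016 16.409075361585217
tool tail,front,tip [ 0.4371 -0.0825  0.018 ] [ 0.501  -0.0611  0.02  ] [ 0.5434 -0.0453  0.012 ] 19.286881514454855 18.55245026370925 0.11278541526613974
cam in tool [ 0.0673  0.0005 -0.1808]
[[ 0.0008 -0.9672 -0.254 ]
 [ 1.      0.0008  0.    ]
 [ 0.0002 -0.254   0.9672]]
[275.8205 238.5047]
----
collarface [0.5307 0.0583 0.05  ] [ 0.0815 -0.0061  0.0093]
collarL [0.5312 0.062  0.05  ] [ 0.0815 -0.0097  0.0093]
lug top inner [0.5293 0.047  0.0585] [0.0813 0.0053 0.0008]
lug top outer [0.5285 0.039  0.0585] [0.0814 0.0134 0.0009]
journal R end [0.532  0.0695 0.05  ] [ 0.0815 -0.0173  0.0093]
tyre R [0.5336 0.0829 0.05  ] [ 0.0817 -0.0307  0.0093]
feed far left journal [ 0.0823 -0.088   0.0093]
[275.5802 144.0837] seen [277.4 146.6]
[275.5366 144.8736] seen [277.4 146.6]
-0.03 [0.0569 0.0008]
-0.035 [0.0573 0.0008]
```

```bash
python3 -m creep '[[[0,-0.12,1.5,0,0,0,-1],[0,-0.12,3,0,0,0,-1],[0,-0.12,3.9,0,0,0,-1],[0,-0.12,3.9,0,0,0,-1],[0,-0.12,3.9,0,0,0,-1]]]'
python3 - <<'E'
from h import *
o=robot.observe();print(o['tool_pos'],np.degrees(o['tool_rot']),o['contact_force'],o['opening'])
im=robot.read_camera('wrist'); crop(im,(190,50,350,180),5,'pics/w10c.png')
im=robot.read_camera('side'); crop(im,(270,130,380,230),6,'pics/s10.png')
E
```

```text
time: 8.75
tool_pos: [0.4495, 0.0618, 0.0202]
tool_rot: [3.141, -0.002, -0.109]
contact_force: [0.6, 0.3, -1.7]
opening: 0.0198
[0.44951656 0.06181651 0.02019266] [ 1.79992713e+02 -1.31692888e-01 -6.22523867e+00] [ 0.61611766  0.26253057 -1.73586487] 0.019767183859365246
```

View pics/w10c.png

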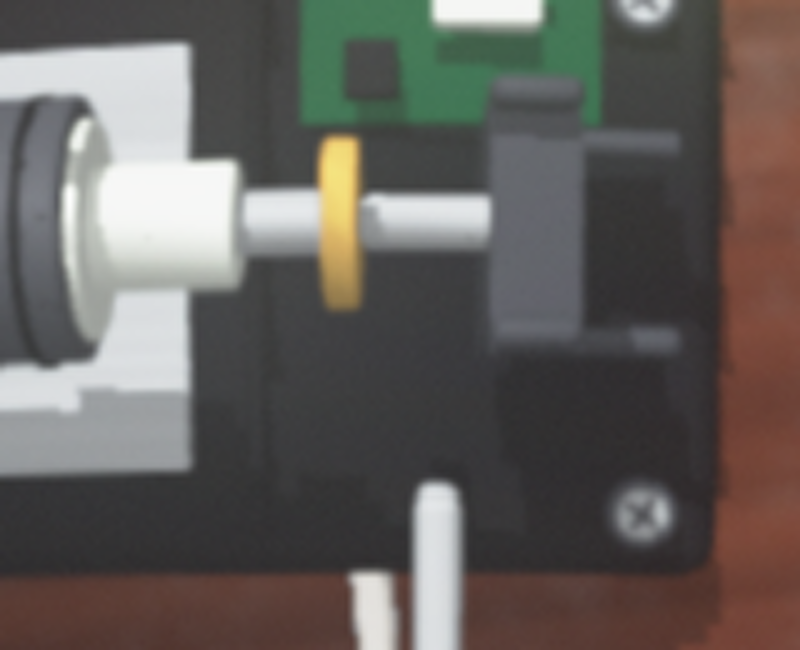

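View pics/s10.png

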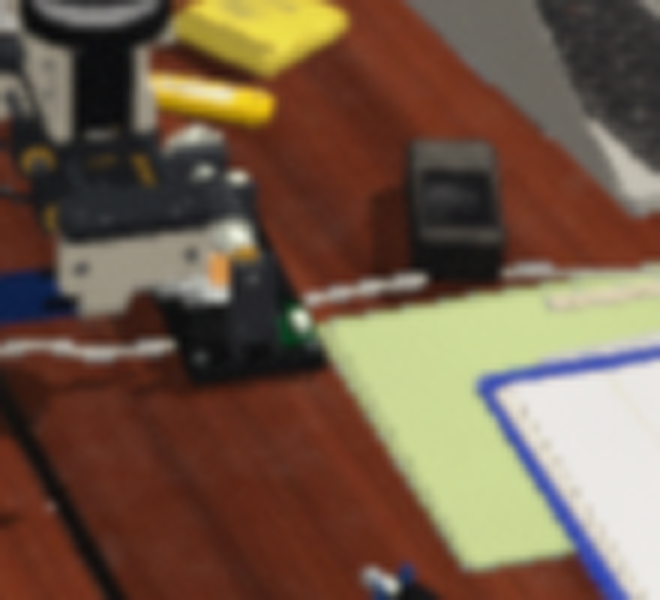

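```bash
python3 -m creep '[[[0.5,-0.1,0,0,0,0,-1],[1.0,-0.1,0,0,0,0,-1],[1.6,-0.1,0,0,0,0,-1],[2.1,-0.1,0,0,0,0,-1],[2.1,-0.1,0,0,0,0,-1],[2.1,-0.1,0,0,0,0,-1]]]'
python3 - <<'E'
from h import *
o=robot.observe();print(o['tool_pos'],np.degrees(o['tool_rot']),o['contact_force'],o['opening'])
im=robot.read_camera('wrist'); crop(im,(190,50,350,180),5,'pics/w11c.png')
E
```

```text
time: 9.45
tool_pos: [0.4707, 0.0608, 0.0206]
tool_rot: [3.142, -0.003, -0.108]
contact_force: [-0.3, 0.1, -0.8]
opening: 0.02
[0.47072106 0.06076372 0.02060621] [ 1.79997762e+02 -1.79323396e-01 -6.20699984e+00] [-0.2650997   0.08206224 -0.79925471] 0.019999104797916882
```

View pics/w11c.png

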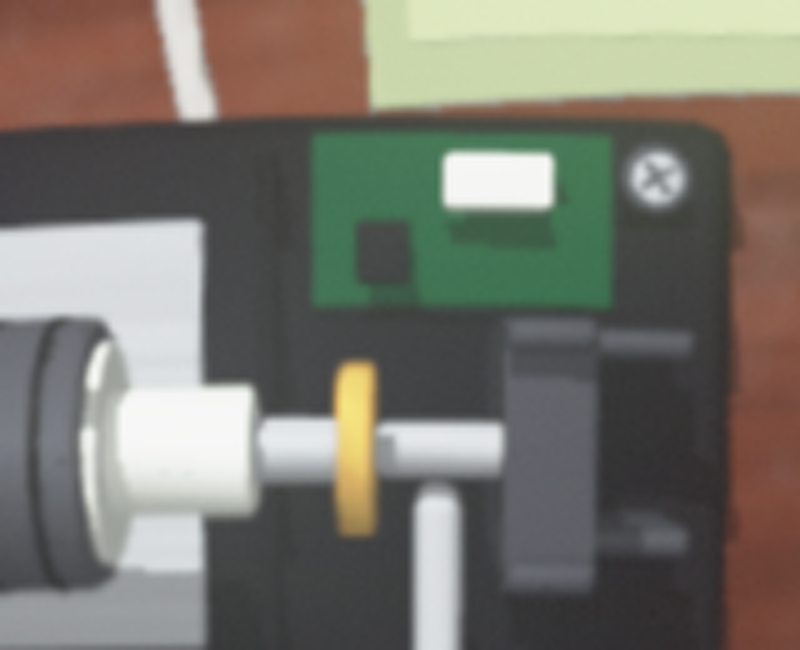

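```bash
python3 -m creep '[[[0.4,0,0,0,0,0,-1],[0.8,0,0,0,0,0,-1],[1.05,0,0,0,0,0,-1],[1.05,0,0,0,0,0,-1],[1.05,0,0,0,0,0,-1]]]'
python3 - <<'E'
from h import *
o=robot.observe();print(o['tool_pos'],np.degrees(o['tool_rot']),o['contact_force'],o['opening'])
im=robot.read_camera('wrist'); crop(im,(190,70,350,200),5,'pics/w12c.png')
E
```

```text
time: 10.0
tool_pos: [0.4809, 0.0597, 0.0205]
tool_rot: [3.142, -0.003, -0.108]
contact_force: [-0.6, 1.1, -0.2]
opening: 0.0197
[0.48087487 0.05965016 0.02053697] [ 1.79997189e+02 -1.50594522e-01 -6.20896145e+00] [-0.63240204  1.10577855 -0.16249082] 0.019654946850991672
```

View pics/w12c.png

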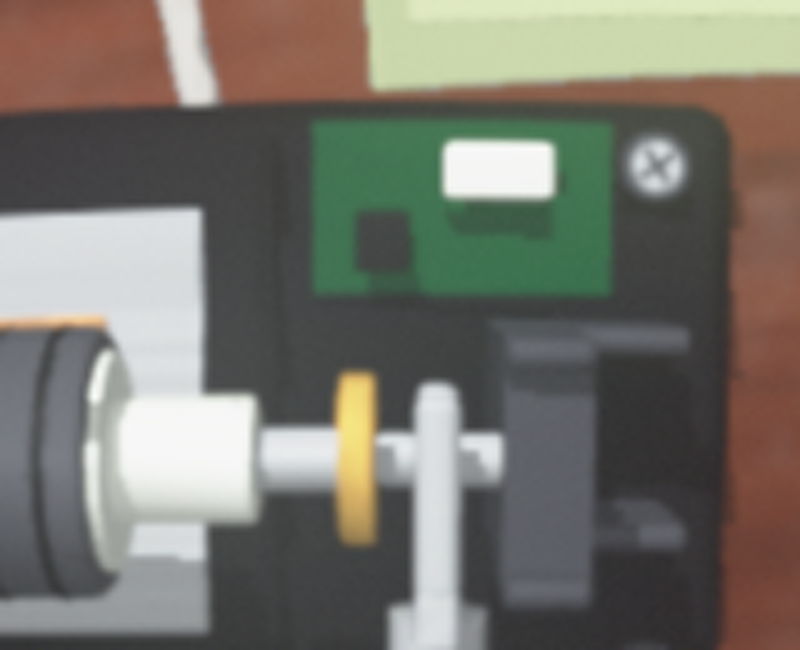

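```bash
python3 -m creep '[[[0,-0.3,0,0,0,0,-1],[0,-0.6,0,0,0,0,-1],[0,-0.85,0,0,0,0,-1],[0,-0.95,0,0,0,0,-1],[0,-0.95,0,0,0,0,-1],[0,-0.95,0,0,0,0,-1]]]'
python3 - <<'E'
from h import *
o=robot.observe();print(o['tool_pos'],np.degrees(o['tool_rot']),o['contact_force'],o['opening'])
im=robot.read_camera('wrist'); crop(im,(190,70,350,200),5,'pics/w13c.png')
E
```

```text
time: 10.65
tool_pos: [0.4817, 0.0689, 0.0205]
tool_rot: [3.141, -0.002, -0.108]
contact_force: [-0.0, -4.5, -0.6]
opening: 0.0197
[0.4817241  0.06892179 0.02049083] [ 1.79982346e+02 -1.37305876e-01 -6.20878350e+00] [-0.00969177 -4.48366995 -0.59636023] 0.019748694915828792
```

View pics/w13c.png

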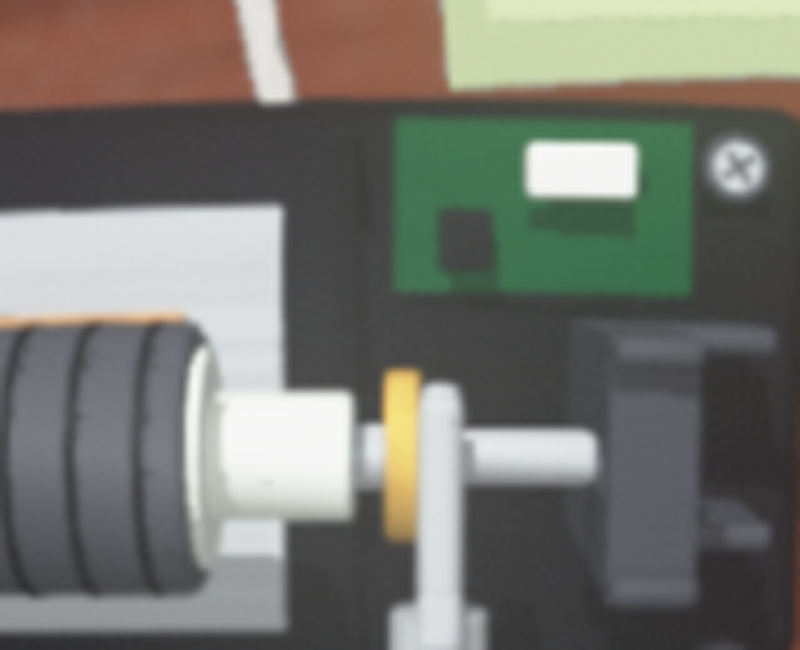

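```bash
python3 -m creep '[[[0,0,-0.4,0,0,0,-1],[0,0,-0.8,0,0,0,-1],[0,0,-1.2,0,0,0,-1],[0,0,-1.6,0,0,0,-1],[0,0,-1.75,0,0,0,-1],[0,0,-1.75,0,0,0,-1]]]'
python3 - <<'E'
from h import *
o=robot.observe();print(o['tool_pos'],np.degrees(o['tool_rot']),o['contact_force'],o['opening'])
im=robot.read_camera('wrist'); crop(im,(190,70,350,200),5,'pics/w14c.png')
im=robot.read_camera('side'); crop(im,(270,130,380,230),6,'pics/s14.png')
E
```

```text
time: 11.3
tool_pos: [0.482, 0.0689, 0.0384]
tool_rot: [3.141, -0.003, -0.108]
contact_force: [-0.9, -3.6, -1.3]
opening: 0.0194
[0.48198331 0.0689246  0.03842287] [179.98878052  -0.18941762  -6.21060482] [-0.93573438 -3.59131833 -1.33497174] 0.01943632458752578
```

View pics/w14c.png

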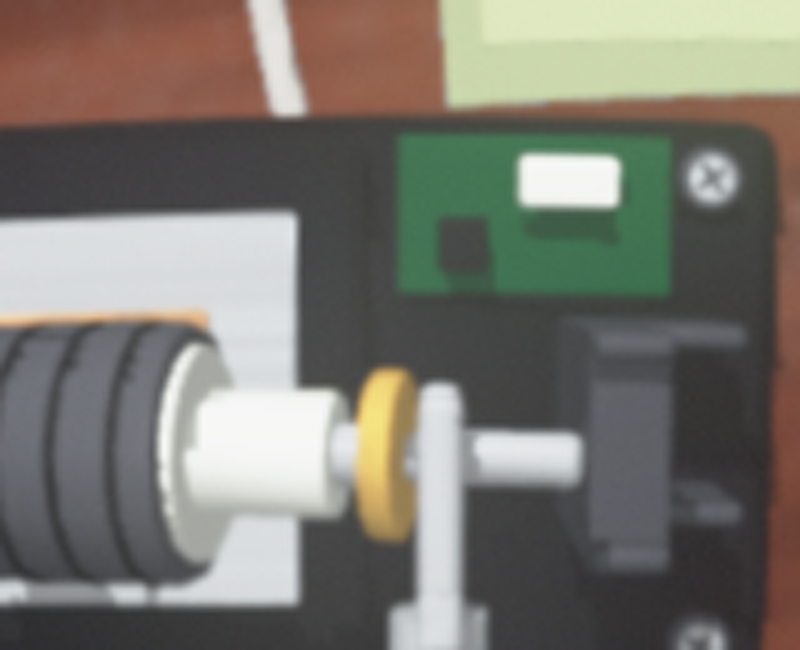

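View pics/s14.png

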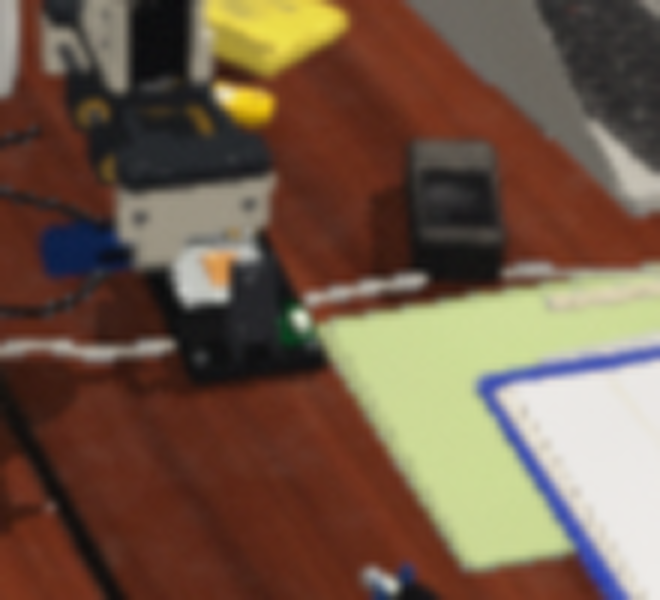

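```bash
python3 -m creep '[[[0,0.3,0,0,0,0,-1],[0,0.6,0,0,0,0,-1],[0,0.8,0,0,0,0,-1],[0,0.8,0,0,0,0,-1],[0,0.8,0,0,0,0,-1]]]'
python3 - <<'E'
from h import *
o=robot.observe();print(o['tool_pos'],np.degrees(o['tool_rot']),o['contact_force'],o['opening'])
im=robot.read_camera('wrist'); crop(im,(190,70,350,200),5,'pics/w15c.png')
E
```

```text
time: 11.9
tool_pos: [0.4808, 0.0611, 0.038]
tool_rot: [-3.142, -0.002, -0.109]
contact_force: [-0.2, 0.3, -1.4]
opening: 0.0195
[0.48082433 0.06113587 0.03800259] [-1.79998621e+02 -1.40857255e-01 -6.21737323e+00] [-0.162941    0.31631387 -1.44403287] 0.01950051154152084
```

View pics/w15c.png

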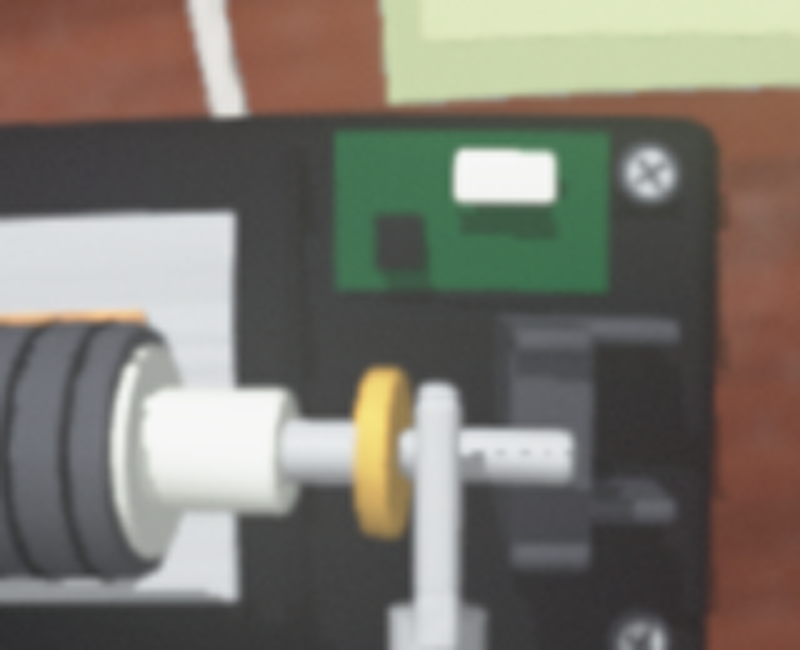

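```bash
python3 -m creep '[[[0,0,0.25,0,0,0,-1],[0,0,0.5,0,0,0,-1],[0,0,0.7,0,0,0,-1],[0,0,0.7,0,0,0,-1],[0,0,0.7,0,0,0,-1]]]'
python3 - <<'E'
from h import *
o=robot.observe();print(o['tool_pos'],np.degrees(o['tool_rot']),o['contact_force'],o['opening'])
im=robot.read_camera('wrist'); crop(im,(190,70,350,200),5,'pics/w16c.png')
E
```

```text
time: 12.45
tool_pos: [0.4809, 0.0612, 0.031]
tool_rot: [3.142, -0.002, -0.108]
contact_force: [-0.3, -0.1, -0.7]
opening: 0.0197
[0.48089225 0.0611789  0.03097074] [ 1.79996728e+02 -1.43087721e-01 -6.20274933e+00] [-0.25005366 -0.09871454 -0.68446777] 0.019672083154962727
```

View pics/w16c.png

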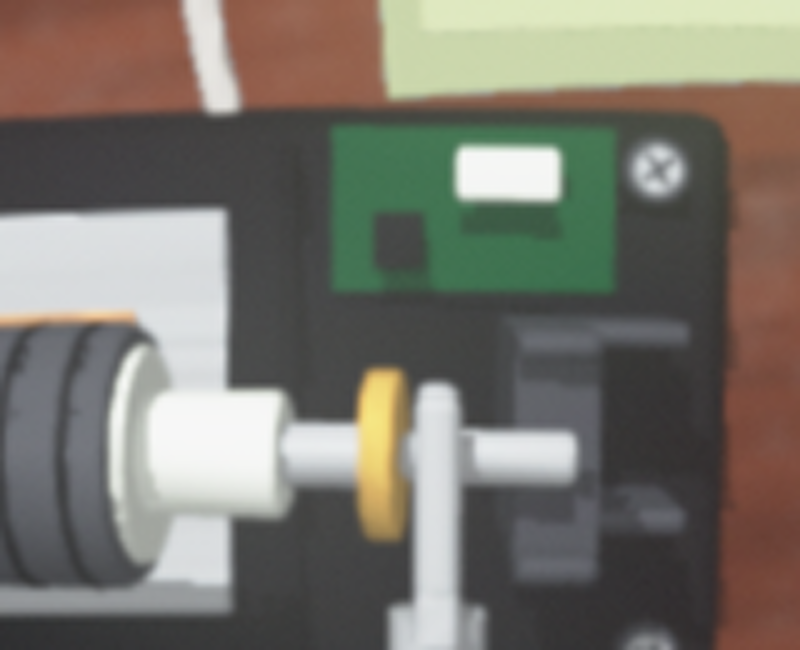

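```bash
python3 -m creep '[[[-0.5,0,0,0,0,0,-1],[-1,0,0,0,0,0,-1],[-1.6,0,0,0,0,0,-1],[-2.4,0,0,0,0,0,-1],[-3.4,0,0,0,0,0,-1],[-3.5,0,0,0,0,0,-1]]]'
python3 - <<'E'
from h import *
o=robot.observe();print(o['tool_pos'],np.degrees(o['tool_rot']),o['contact_force'],o['opening'])
im=robot.read_camera('wrist'); cv2.imwrite('pics/w17.png',im[:,:,::-1]); crop(im,(190,40,350,170),5,'pics/w17c.png')
E
```

```text
time: 13.1
tool_pos: [0.4442, 0.0652, 0.0308]
tool_rot: [3.141, -0.001, -0.108]
contact_force: [-1.0, 0.1, -0.9]
opening: 0.0195
[0.44424737 0.06519855 0.03084447] [ 1.79992124e+02 -5.00246903e-02 -6.19266364e+00] [-0.96621424  0.14688155 -0.91451206] 0.019499328354336435
```

View pics/w17.png

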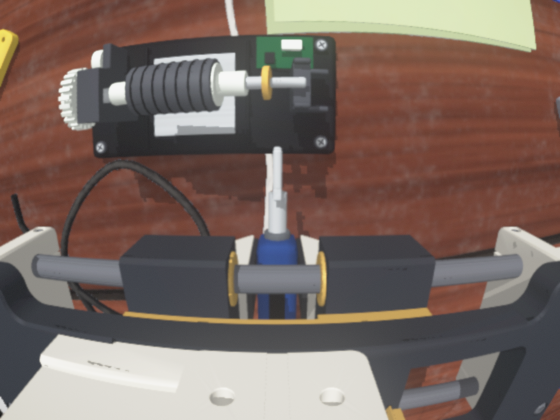

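View pics/w17c.png

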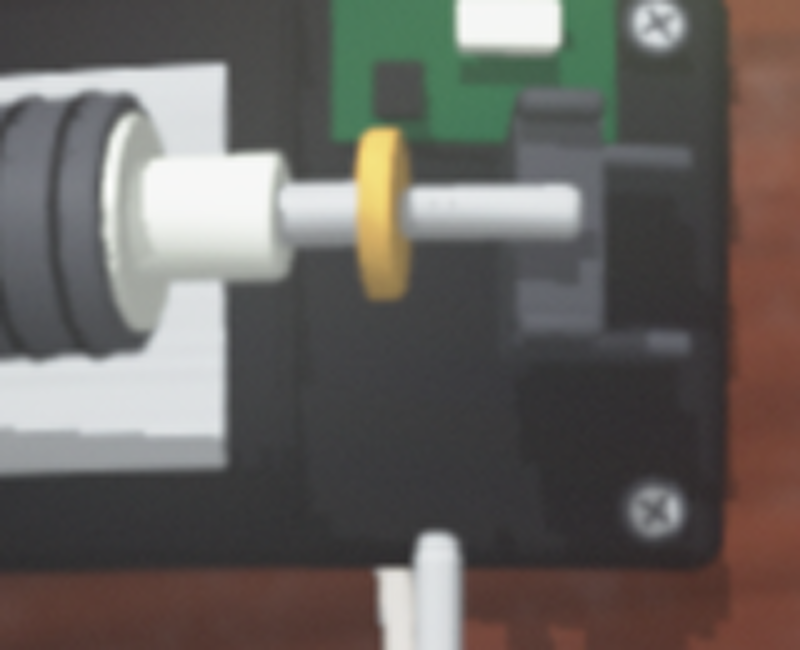

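```bash
python3 g.py .4898 -.066 .03 19.86
```

```text
t 13.15 now [0.4451 0.0651 0.031 ] [ 1.8e+02 -1.1e-01 -6.2e+00] F [ 0.25  0.41 -0.67] op 0.0198
rows [ 5.86 12.55  0.11] [  0.03  -0.11 -26.06]
```

```bash
python3 -m creep '[[[0,4,-0.5,0,0,-6,-1],[2,8,-0.5,0,0,-14,-1],[5,12.5,-0.2,0,0,-22,-1],[5.9,12.55,0,0,0,-26.1,-1],[5.9,12.55,0,0,0,-26.1,-1],[5.9,12.55,0.1,0,0,-26.1,-1]]]'
python3 g.py .4898 -.066 -.0175 19.86
```

```text
time: 13.75
tool_pos: [0.4897, -0.0657, 0.0299]
tool_rot: [3.141, -0.001, 0.345]
contact_force: [0.0, 1.5, -0.5]
opening: 0.0194
t 13.75 now [ 0.4897 -0.0657  0.0299] [ 1.7999e+02 -5.0000e-02  1.9780e+01] F [ 0.03  1.46 -0.47] op 0.0194
rows [-0.    0.03  4.74] [ 0.01 -0.05 -0.08]
```

```bash
python3 -m creep '[[[0,0,2,0,0,0,-1],[0,0,3.8,0,0,0,-1],[0,0,4.5,0,0,0,-1],[0,0,4.7,0,0,0,-1],[0,0,4.7,0,0,0,-1],[0,0,4.7,0,0,0,-1]]]'
python3 g.py .4898 -.066 -.0175 19.86
```

```text
time: 14.35
tool_pos: [0.4901, -0.0656, -0.0164]
tool_rot: [3.141, -0.002, 0.345]
contact_force: [0.4, 0.1, -0.8]
opening: 0.0191
t 14.35 now [ 0.4901 -0.0656 -0.0164] [ 1.7995e+02 -1.1000e-01  1.9780e+01] F [ 0.44  0.12 -0.85] op 0.0191
rows [-0.05  0.03  0.11] [ 0.05 -0.11 -0.08]
```

```bash
python3 -m creep '[[[0,0,0.12,0,0,0,-1],[0,0,0.12,0,0,0,-1],[0,0,0.12,0,0,0,0],[0,0,0.12,0,0,0,0],[0,0,0.12,0,0,0,0],[0,0,0.12,0,0,0,0]]]'
python3 -m creep '[[[0,0,-3,0,0,0,0],[0,0,-7,0,0,0,0],[0,0,-9,0,0,0,0],[0,0,-9,0,0,0,0]]]'
python3 - <<'E'
from h import *
o=robot.observe();print(o['tool_pos'],np.degrees(o['tool_rot']),o['contact_force'],o['opening'])
im=robot.read_camera('wrist'); cv2.imwrite('pics/w18.png',im[:,:,::-1])
E
```

```text
time: 14.95
tool_pos: [0.4902, -0.0656, -0.0176]
tool_rot: [3.141, -0.002, 0.345]
contact_force: [0.4, -0.1, -0.1]
opening: 0.0446
time: 15.35
tool_pos: [0.492, -0.0662, 0.0753]
tool_rot: [3.137, -0.007, 0.345]
contact_force: [0.1, 0.2, -0.4]
opening: 0.0459
[ 0.4919777  -0.06615158  0.07527505] [179.73445802  -0.40558997  19.78005951] [ 0.05154498  0.15943611 -0.36856768] 0.045888193667507494
```

View pics/w18.png

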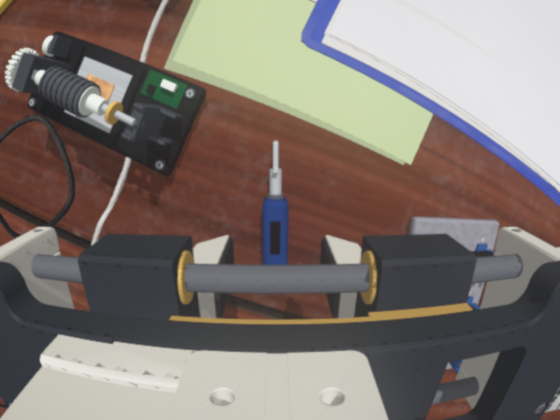

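```bash
python3 g.py .535 .105 .10 83.8
```

```text
t 15.4 now [ 0.4908 -0.0658  0.0735] [179.84  -0.26  19.78] F [ 0.41  0.22 -0.52] op 0.0458
rows [  9.95 -14.57  -2.64] [  0.29  -0.14 -64.02]
```

```bash
python3 -m creep '[[[0,0,-2.6,0,0,-8,0],[4,-6,-2.6,0,0,-16,0],[9.9,-14.6,-2.6,0,0,-64,0],[9.9,-14.6,-2.6,0,0,-64,0],[9.9,-14.6,-2.6,0,0,-64,0],[9.9,-14.6,-2.6,0,0,-64,0],[9.9,-14.6,-2.6,0,0,-64,0],[9.9,-14.6,-2.6,0,0,-64,0]]]'
python3 - <<'E'
from h import *
o=robot.observe();print(o['tool_pos'],np.degrees(o['tool_rot']),o['contact_force'],o['opening'])
im=robot.read_camera('wrist'); cv2.imwrite('pics/w19.png',im[:,:,::-1])
im=robot.read_camera('side'); crop(im,(270,130,380,230),6,'pics/s19.png')
E
```

```text
time: 16.2
tool_pos: [0.5333, 0.1055, 0.0976]
tool_rot: [3.14, 0.001, 1.468]
contact_force: [0.9, -0.4, -0.1]
opening: 0.0457
[0.53333692 0.10549746 0.09757497] [1.79889223e+02 6.39870164e-02 8.41379187e+01] [ 0.90434618 -0.36328818 -0.11953638] 0.04572790838153122
```

View pics/w19.png

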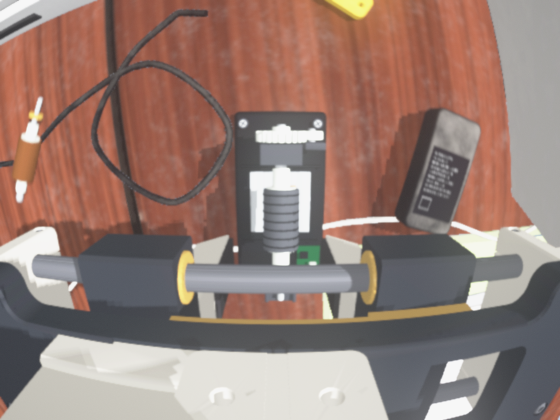

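View pics/s19.png

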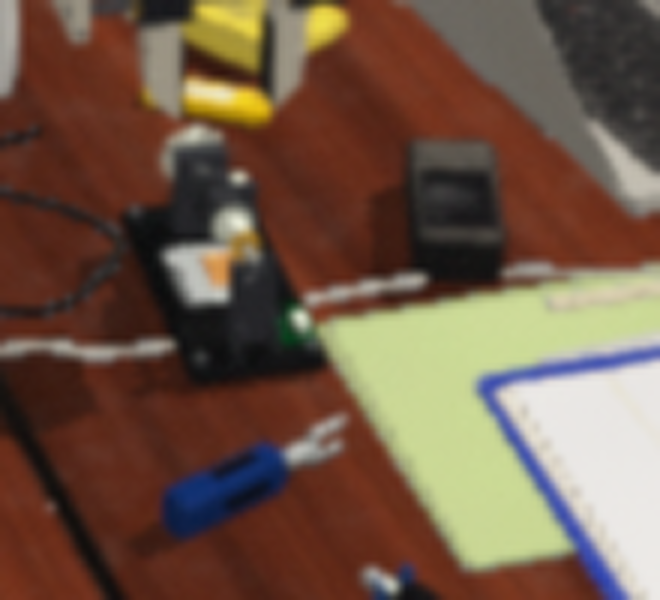

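Run:
```python
from m import *
im=cv2.imread('pics/w19.png')[:,:,::-1]; crop(im,(220,110,340,310),4,'pics/w19c.png')
print('----')
for p,z in [((281,187),.052+.012),((281,250),.0565),((281,218),.0545)]: print(atz('wrist',p,z))
o=robot.observe(); R=Ro.from_euler('xyz',o['tool_rot'])
print(o['tool_pos'])
for m in [(.5358,.105,.0546)]:
    for s in (-.022,.022,0): print(s,proj('wrist',np.array(m)+s*np.array([.108,.988,-.1])+[0,0,.0]))
```

```text
feed corners [0.5797 0.175  0.012 ] [0.562  0.0169 0.012 ] [0.4889 0.0204 0.012 ] [0.5056 0.1831 0.012 ] centre [0.534  0.0989 0.012 ]
len 0.15905064419334025 0.0744710638748024 yaw of y -6.36084284317775 -5.877253551662321 -6.2533130370727275 -2.716819291405325
rack [ 0.5234 -0.1791  0.012 ] [ 0.5514 -0.268   0.012 ] [ 0.3854 -0.3169  0.012 ] [ 0.3552 -0.23    0.012 ] c [ 0.4539 -0.2485  0.012 ] 0.09315482637091557 0.17565855614073028 17.53242494589672 19.16335132065376 16.824661906546016 16.409075361585217
tool tail,front,tip [ 0.4371 -0.0825  0.018 ] [ 0.501  -0.0611  0.02  ] [ 0.5434 -0.0453  0.012 ] 19.286881514454855 18.55245026370925 0.11278541526613974
cam in tool [ 0.0673 -0.0005 -0.1808]
[[ 0.0008 -0.9675 -0.2529]
 [ 1.      0.001  -0.0007]
 [ 0.001  -0.2529  0.9675]]
[277.7308 238.8289]
----
[0.5384 0.1292 0.064 ]
[0.5334 0.0808 0.0565]
[0.5359 0.1047 0.0545]
[0.5334 0.1051 0.0978]
-0.022 [280.6237 247.0333]
0.022 [280.8742 187.1917]
0 [280.7583 217.6459]
```

View pics/w19c.png

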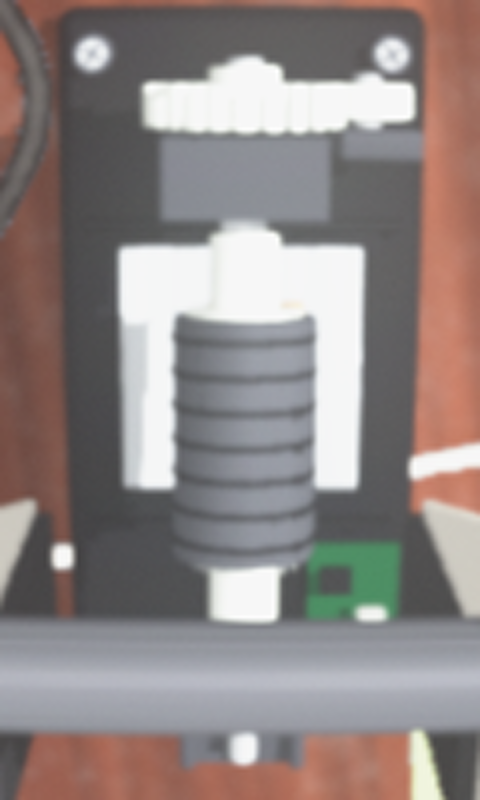

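```bash
python3 g.py .535 .099 .05 83.8 -6;  python3 g.py .535 .099 .015 83.8 -6
```

```text
t 16.3 now [0.5334 0.1051 0.0978] [1.7987e+02 6.0000e-02 8.3830e+01] F [ 1.2  -0.26  0.34] op 0.0461
rows [-0.59  0.21  4.78] [ 0.13 -5.94  0.02]
t 16.3 now [0.5334 0.1051 0.0978] [1.7987e+02 6.0000e-02 8.3830e+01] F [ 1.2  -0.26  0.34] op 0.0461
rows [-0.59  0.2   8.28] [ 0.13 -5.94  0.02]
```

```bash
python3 -m creep '[[[-0.6,0.2,2.5,0,-6,0,0],[-0.6,0.2,4.8,0,-6,0,0],[-0.6,0.2,6.5,0,-6,0,0],[-0.6,0.2,7.8,0,-6,0,0],[-0.6,0.2,8.3,0,-6,0,0],[-0.6,0.2,8.3,0,-6,0,0]]]'
python3 - <<'E'
from h import *
o=robot.observe();print(o['tool_pos'],np.degrees(o['tool_rot']),o['contact_force'],o['opening'])
im=robot.read_camera('wrist'); cv2.imwrite('pics/w20.png',im[:,:,::-1])
im=robot.read_camera('side'); crop(im,(270,130,380,230),6,'pics/s20.png')
E
```

```text
time: 16.9
tool_pos: [0.5346, 0.0986, 0.0141]
tool_rot: [3.141, 0.106, 1.462]
contact_force: [0.3, 0.2, -1.1]
opening: 0.0461
[0.53455379 0.09864433 0.01412618] [179.94842702   6.07828674  83.76025417] [ 0.30175699  0.21633079 -1.0739118 ] 0.04612047656439452
```

View pics/w20.png

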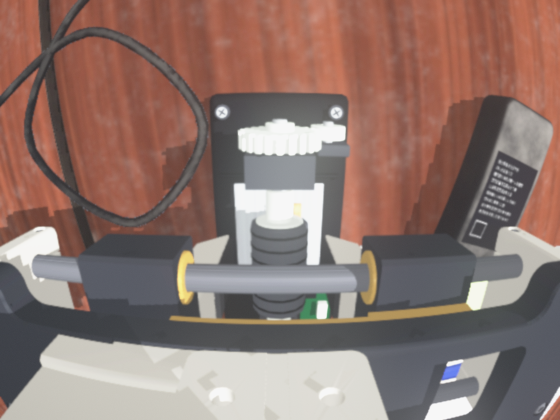

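View pics/s20.png

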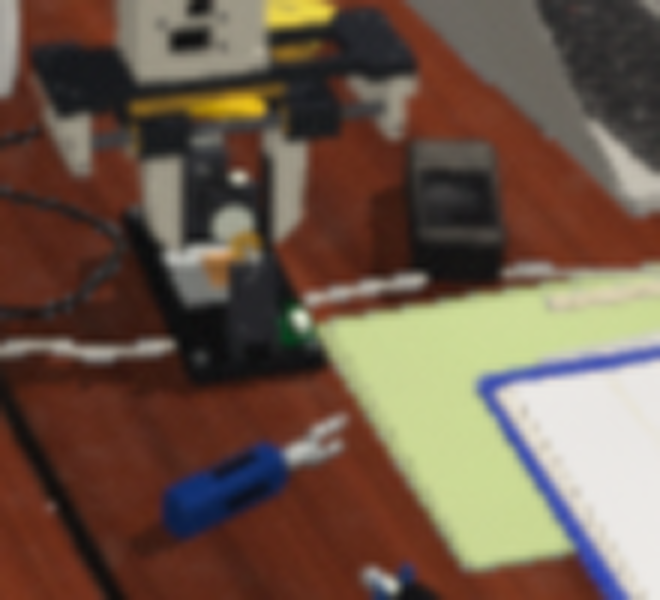

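```bash
python3 -m creep '[[[0,0,0,0,0,0,-1],[0,0,0,0,0,0,-1],[0,0,0,0,0,0,-1],[0,0,0,0,0,0,-1],[0,0,0,0,0,0,-1]]]' 45
python3 g.py .535 .099 .015 83.8 -6
```

```text
time: 17.5
tool_pos: [0.5357, 0.0988, 0.0157]
tool_rot: [3.138, 0.105, 1.462]
contact_force: [-0.9, -0.3, 2.3]
opening: 0.0245
t 17.5 now [0.5357 0.0988 0.0157] [179.77   6.04  83.77] F [-0.85 -0.31  2.27] op 0.0245
rows [ 0.02 -0.07  0.07] [ 0.23  0.04 -0.03]
```

Run:
```python
from h import *
o=robot.observe();print(o['tool_pos'],np.degrees(o['tool_rot']),o['contact_force'],o['opening'])
im=robot.read_camera('wrist'); crop(im,(200,150,360,330),3.3,'pics/w21.png')
im=robot.read_camera('side'); crop(im,(270,130,350,210),8,'pics/s21.png')
```

```text
[0.53569961 0.09879448 0.01572741] [179.77121035   6.04341075  83.77264631] [-0.85278743 -0.30789121  2.26650484] 0.024503070199094684
```

View pics/w21.png

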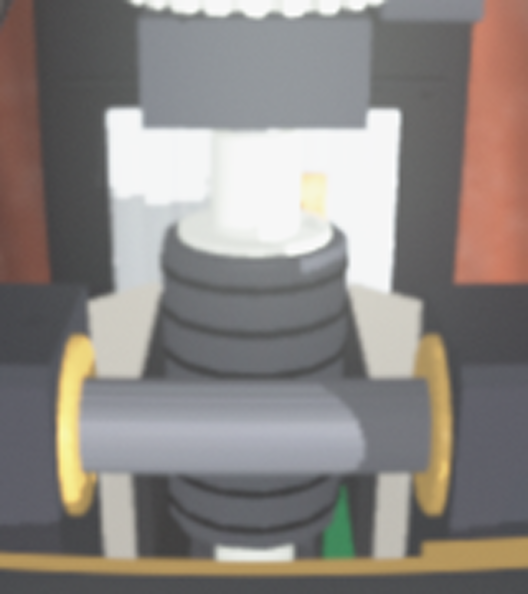

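View pics/s21.png

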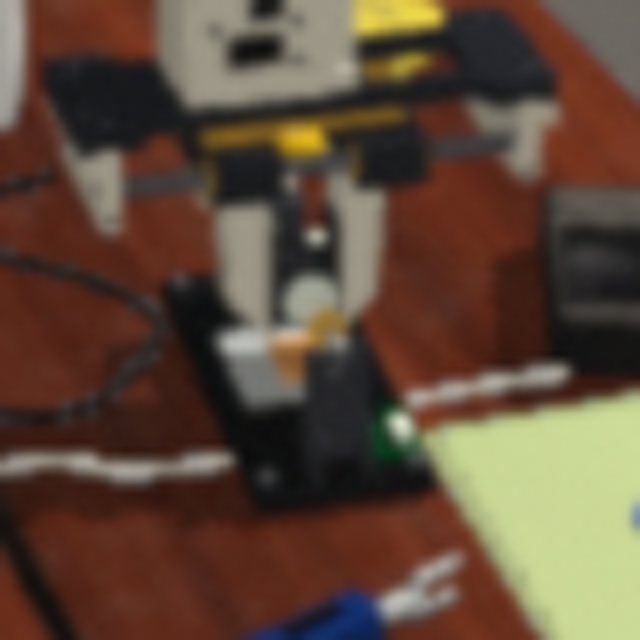

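```bash
python3 -m creep '[[[-0.4,0,-0.1,0,0,0,-1],[-0.8,0,-0.2,0,0,0,-1],[-1.2,0,-0.3,0,0,0,-1],[-1.5,0,-0.4,0,0,0,-1],[-1.5,0,-0.4,0,0,0,-1],[-1.5,0,-0.4,0,0,0,-1]]]' 55
python3 - <<'E'
from h import *
o=robot.observe();print(o['tool_pos'],np.degrees(o['tool_rot']),o['contact_force'],o['opening'])
im=robot.read_camera('wrist'); crop(im,(200,130,360,330),3,'pics/w22.png')
E
```

```text
time: 18.2
tool_pos: [0.534, 0.0846, 0.0211]
tool_rot: [3.138, 0.105, 1.462]
contact_force: [-0.2, 4.5, -2.2]
opening: 0.0247
[0.53399067 0.0846256  0.02110583] [179.78964577   6.01786804  83.75648944] [-0.23397422  4.53028083 -2.15388266] 0.024665487265559234
```

View pics/w22.png

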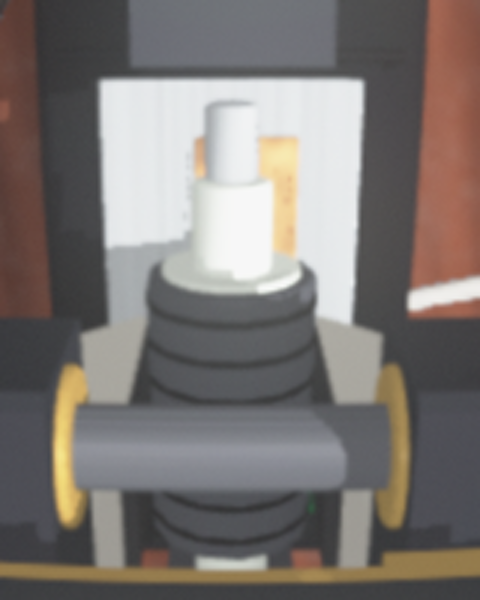

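```bash
python3 -m creep '[[[0.3,0,-0.6,0,0,0,-1],[0.3,0,-1.5,0,0,0,-1],[0.3,0,-3.5,0,0,0,-1],[0.3,0,-6,0,0,0,-1],[0.3,0,-8,0,0,0,-1],[0.3,0,-8,0,0,0,-1]]]'
python3 - <<'E'
from h import *
o=robot.observe();print(o['tool_pos'],np.degrees(o['tool_rot']),o['contact_force'],o['opening'])
im=robot.read_camera('wrist'); cv2.imwrite('pics/w23.png',im[:,:,::-1])
im=robot.read_camera('side'); crop(im,(260,90,380,190),6,'pics/s23.png')
E
```

```text
time: 18.85
tool_pos: [0.5371, 0.0962, 0.104]
tool_rot: [3.131, 0.104, 1.462]
contact_force: [-0.0, 0.0, -1.0]
opening: 0.0249
[0.53709597 0.09617227 0.10402182] [179.40168143   5.98232215  83.76179713] [-0.00252786  0.0499084  -0.97887289] 0.024929337566182604
```

View pics/w23.png

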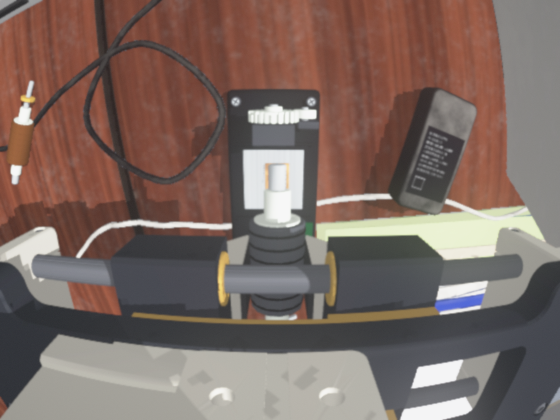

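View pics/s23.png

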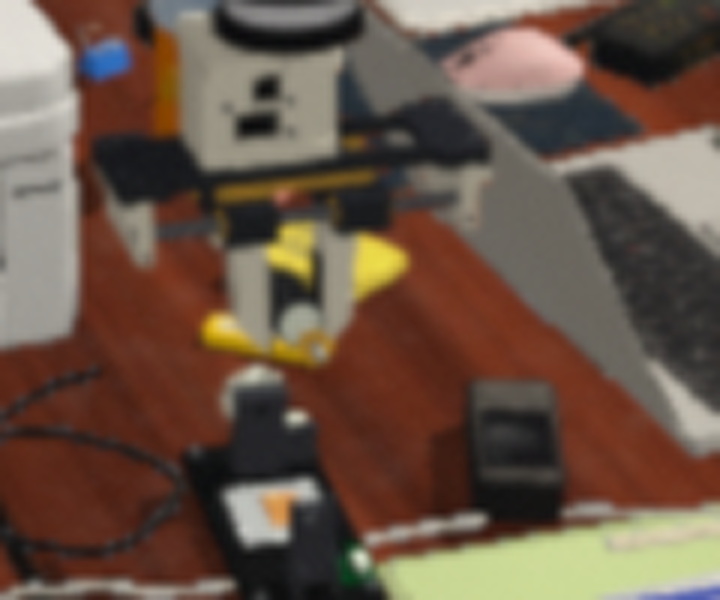

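```bash
python3 g.py .40 -.17 .2 107.3
```

```text
t 18.95 now [0.535  0.0958 0.1008] [179.73   6.04  83.77] F [ 0.25 -0.14 -0.81] op 0.0248
rows [-28.78 -10.51  -6.98] [ -0.97   6.01 -23.49]
```

```bash
python3 -m creep '[[[-2,-1,-5,0,2,-4,-1],[-6,-3,-7,0,4,-8,-1],[-10,-5,-7,0,6,-12,-1],[-15,-7,-7,0,6,-16,-1],[-20,-8,-7,0,6,-20,-1],[-25,-9.5,-7,0,6,-23.5,-1],[-28.8,-10.5,-7,-1,6,-23.5,-1],[-28.8,-10.5,-7,-1,6,-23.5,-1]]]'
python3 -m creep '[[[0,0,0,0,0,0,-1]]]'
python3 - <<'E'
from h import *
o=robot.observe();print(o['tool_pos'],np.degrees(o['tool_rot']),o['contact_force'],o['opening'],o['time'])
im=robot.read_camera('wrist'); cv2.imwrite('pics/w24.png',im[:,:,::-1])
o=robot.observe();print(o['tool_pos'],np.degrees(o['tool_rot']))
E
```

```text
time: 19.75
tool_pos: [0.3977, -0.175, 0.1997]
tool_rot: [-3.14, 0.001, 1.866]
contact_force: [0.3, 0.5, -0.9]
opening: 0.0247
time: 19.85
tool_pos: [0.3968, -0.1755, 0.1989]
tool_rot: [-3.139, -0.0, 1.862]
contact_force: [0.8, 1.1, -1.5]
opening: 0.0247
[ 0.3967831  -0.17548748  0.1989468 ] [-1.79865633e+02 -1.69441691e-02  1.06697324e+02] [ 0.81124342  1.10968677 -1.52833818] 0.024744332268804292 19.85
[ 0.39690379 -0.17526562  0.19886295] [-1.79834331e+02  1.58146380e-03  1.06786284e+02]
```

View pics/w24.png

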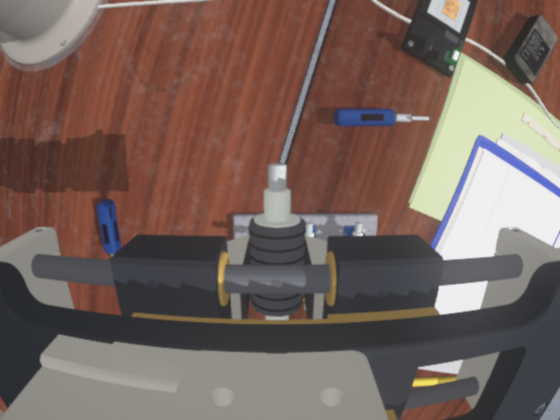

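```bash
python3 -m creep '[[[-5,-0.7,0,0,0,-0.5,-1],[-10,-1.4,0,0,0,-0.5,-1],[-15,-2.2,0,0,0,-0.5,-1],[-17.7,-2.2,0,0,0,-0.5,-1],[-17.7,-2.2,0,0,0,-0.5,-1],[-17.7,-2.2,0,0,0,-0.5,-1]]]'
python3 - <<'E'
from h import *
im=robot.read_camera('wrist'); cv2.imwrite('pics/w25.png',im[:,:,::-1])
o=robot.observe();print(o['tool_pos'],np.degrees(o['tool_rot']))
crop(im,(180,100,400,260),3.6,'pics/w25c.png')
E
```

```text
time: 20.5
tool_pos: [0.4274, -0.3494, 0.1976]
tool_rot: [-3.138, -0.003, 1.874]
contact_force: [1.0, 0.3, -1.0]
opening: 0.0249
[ 0.4273511  -0.34895873  0.19802307] [-1.79785858e+02 -1.38450392e-01  1.07408932e+02]
```

View pics/w25.png

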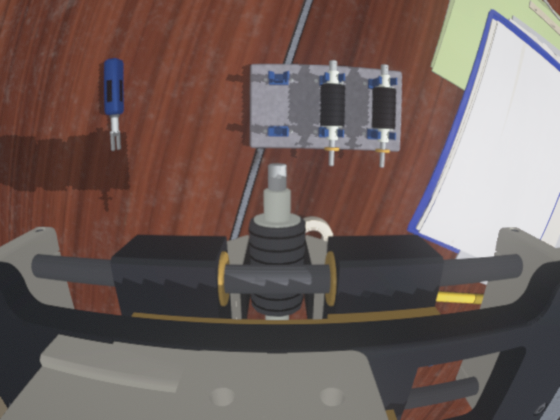

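View pics/w25c.png

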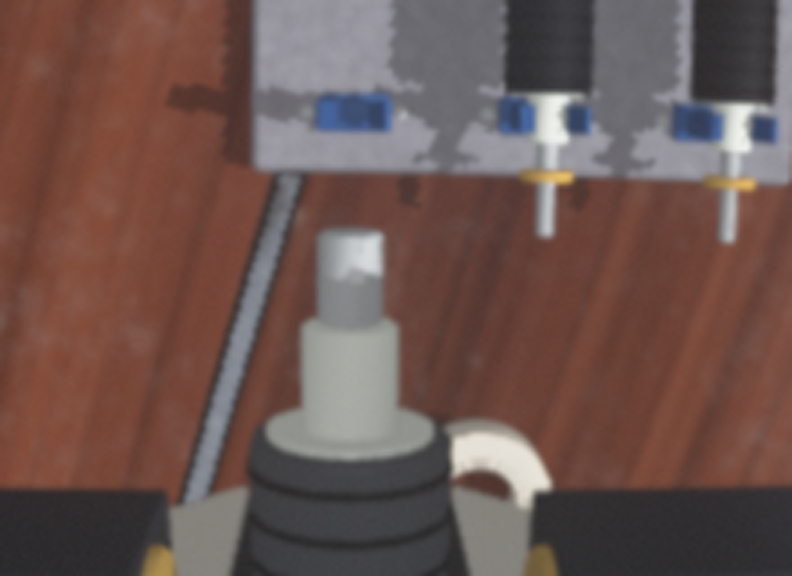

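Run:
```python
from h import *
im=cv2.imread('pics/w25.png')[:,:,::-1]
crop(im,(240,50,410,175),4.7,'pics/w25r.png')
```

```text
(no output)
```

View pics/w25r.png

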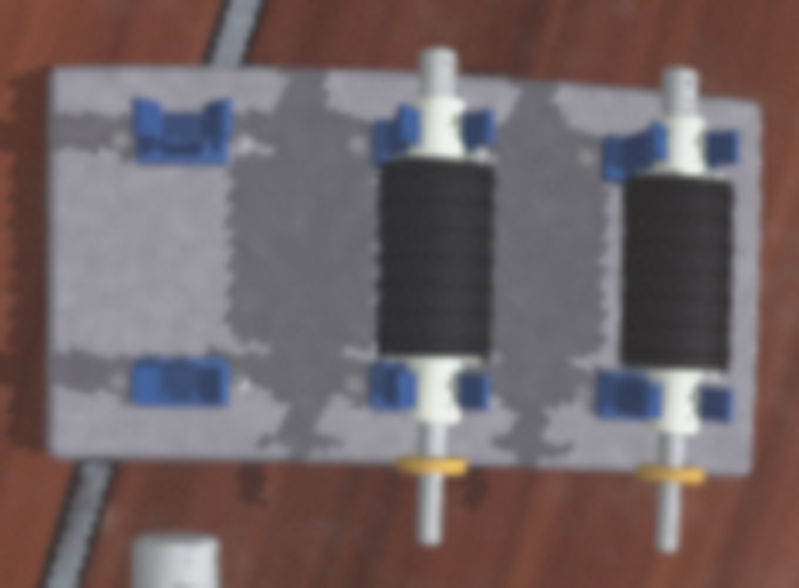

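```bash
python3 - <<'E' | sed -n '/----/,$p'
from m import *
print('----')
c=lambda p:A(p,4.7,(240,50)); g=lambda p,z:atz('wrist',c(p),z)
b=[g(p,.012) for p in [(50,67),(762,103),(752,475),(48,458)]]
cen=sum(b)/4; x1=yaw(b[0],b[1]);x2=yaw(b[3],b[2]); y1=yaw(b[3],b[0])-90;y2=yaw(b[2],b[1])-90
print('centre',cen,'yaws',x1,x2,y1,y2,'len',np.linalg.norm(b[0]-b[1]),np.linalg.norm(b[3]-b[2]),np.linalg.norm(b[3]-b[0]),np.linalg.norm(b[2]-b[1]))
s1=[g((440,125),.04),g((434,390),.04),g((436,258),.045)]; s2=[g((684,140),.04),g((670,402),.04),g((676,272),.045)]
print('s1',*s1,yaw(s1[1],s1[0])-90,'s2',*s2,yaw(s2[1],s2[0])-90,'pitch',np.linalg.norm(s1[2]-s2[2]))
m1=(s1[0]+s1[1])/2;m2=(s2[0]+s2[1])/2
print('m',m1,m2,yaw(m1,m2),np.linalg.norm(m1-m2),'seat from spares',m1-(m2-m1), )
for Y in (17.3,18.):
  r=Ro.from_euler('z',Y,degrees=True); print(Y,'seat centre',cen+r.apply([-.056,0,.028]), 's1-56',m1+r.apply([-.056,0,0]))
f=[g((145,105),.053),g((222,105),.053),g((145,365),.053),g((222,365),.053)]
print('clips',*f,yaw((f[2]+f[3])/2,(f[0]+f[1])/2)-90, sum(f)/4)
f=[g((183,118),.053),g((181,372),.053)]
print(*f,sum(f)/2)
o=robot.observe();R=Ro.from_euler('xyz',o['tool_rot'])
# held roller: stub tip, journal/tyre face
for L in (-.036,-.039,-.042):
  print(L,[proj('wrist',o['tool_pos']+R.apply([x,0,L])).round(1) for x in (.0475,.036,.022,-.022)])
d=lambda p:A(p,3.6,(180,100))
print('stub tip centre',d((351,240)),'journal end',d((350,325)),'tyre face',d((350,432)))
E
```

```text
----
centre [ 0.4551 -0.2486  0.012 ] yaws 16.966175940479452 17.113274990000917 16.945214659337708 17.042966070723708 len 0.17527585014312336 0.17543777680297856 0.0949261994922257 0.09447586607391048
s1 [ 0.4467 -0.2191  0.04  ] [ 0.4638 -0.2764  0.04  ] [ 0.4543 -0.2487  0.045 ] 16.59629892443141 s2 [ 0.5008 -0.2019  0.04  ] [ 0.5167 -0.2605  0.04  ] [ 0.5069 -0.2325  0.045 ] 15.17089761581937 pitch 0.055021038256666384
m [ 0.4553 -0.2478  0.04  ] [ 0.5088 -0.2312  0.04  ] 17.223266209509266 0.05600285094595452 seat from spares [ 0.4018 -0.2643  0.04  ]
17.3 seat centre [ 0.4017 -0.2653  0.04  ] s1-56 [ 0.4018 -0.2644  0.04  ]
18.0 seat centre [ 0.4019 -0.266   0.04  ] s1-56 [ 0.402  -0.2651  0.04  ]
clips [ 0.3847 -0.2374  0.053 ] [ 0.4002 -0.2326  0.053 ] [ 0.4015 -0.2908  0.053 ] [ 0.417  -0.2859  0.053 ] 17.46648475493427 [ 0.4008 -0.2617  0.053 ]
[ 0.3932 -0.2378  0.053 ] [ 0.4092 -0.2899  0.053 ] [ 0.4012 -0.2639  0.053 ]
-0.036 [array([278.4, 167.7]), array([278.4, 192.8]), array([278.3, 222.1]), array([278.1, 303.1])]
-0.039 [array([278.4, 168.7]), array([278.4, 194.2]), array([278.3, 224.1]), array([278.1, 306.2])]
-0.042 [array([278.5, 169.6]), array([278.4, 195.7]), array([278.4, 226.1]), array([278.1, 309.3])]
stub tip centre [277.5    166.6667] journal end [277.2222 190.2778] tyre face [277.2222 220.    ]
```

```bash
python3 g.py .4025 -.2656 .07 107.0
```

```text
t 20.55 now [ 0.4274 -0.349   0.198 ] [-1.7979e+02 -1.4000e-01  1.0741e+02] F [-0.27 -0.15 -0.9 ] op 0.0249
rows [ 8.67  0.17 12.82] [-0.21 -0.14  0.41]
```

```bash
python3 -m creep '[[[4,0.1,2,-0.2,-0.1,0.4,-1],[8.7,0.2,5,-0.2,-0.1,0.4,-1],[8.7,0.2,9,-0.2,-0.1,0.4,-1],[8.7,0.2,12,-0.2,-0.1,0.4,-1],[8.7,0.2,12.8,-0.2,-0.1,0.4,-1],[8.7,0.2,12.8,-0.2,-0.1,0.4,-1],[8.7,0.2,12.8,-0.2,-0.1,0.4,-1]]]'
python3 g.py .4025 -.2656 .035 107.0
python3 - <<'E'
from h import *
im=robot.read_camera('wrist'); crop(im,(180,130,400,290),3.6,'pics/w26.png')
im=robot.read_camera('side'); crop(im,(270,170,390,280),6,'pics/s26.png')
E
```

```text
time: 21.25
tool_pos: [0.4036, -0.2655, 0.0716]
tool_rot: [3.141, 0.001, 1.868]
contact_force: [1.1, -0.2, -0.3]
opening: 0.0245
t 21.25 now [ 0.4036 -0.2655  0.0716] [1.7995e+02 8.0000e-02 1.0704e+02] F [ 1.1  -0.23 -0.33] op 0.0245
rows [ 0.03 -0.11  3.66] [0.05 0.08 0.04]
```

View pics/w26.png

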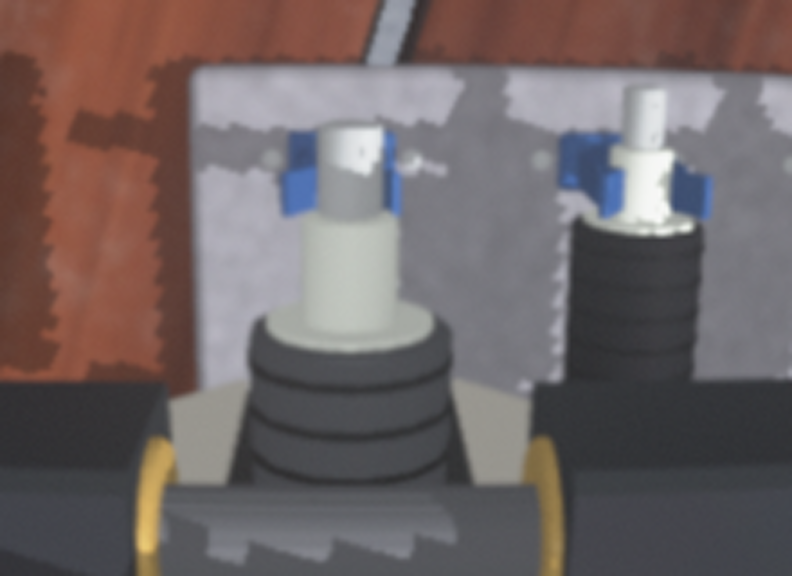

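View pics/s26.png

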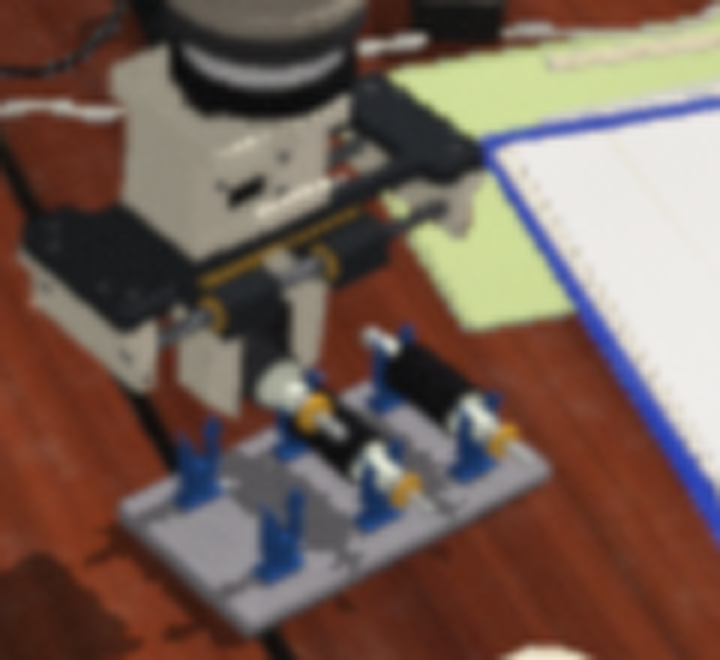

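```bash
python3 -m creep '[[[0,-0.12,1,0,0,0,-1],[0,-0.12,2.2,0,0,0,-1],[0,-0.12,3.2,0,0,0,-1],[0,-0.12,3.2,0,0,0,-1],[0,-0.12,3.2,0,0,0,-1]]]'
python3 g.py .4025 -.2656 .035 107.0
python3 - <<'E'
from h import *
im=robot.read_camera('wrist'); crop(im,(180,130,400,290),3.6,'pics/w27.png')
im=robot.read_camera('side'); crop(im,(270,170,390,280),6,'pics/s27.png')
E
```

```text
time: 21.85
tool_pos: [0.4025, -0.2664, 0.0397]
tool_rot: [3.14, 0.002, 1.868]
contact_force: [0.7, -0.6, -0.9]
opening: 0.0248
t 21.85 now [ 0.4025 -0.2664  0.0397] [1.7993e+02 1.0000e-01 1.0700e+02] F [ 0.65 -0.58 -0.87] op 0.0248
rows [0.08 0.02 0.47] [0.07 0.1  0.  ]
```

View pics/w27.png

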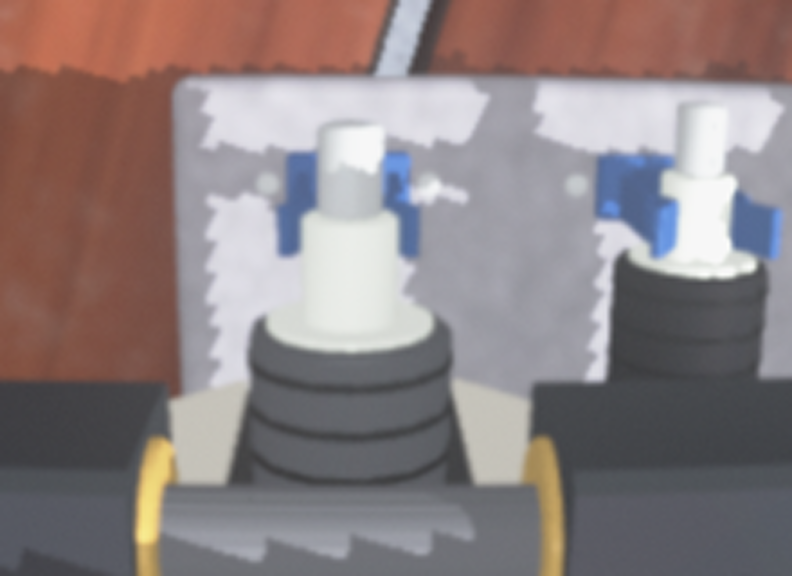

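View pics/s27.png

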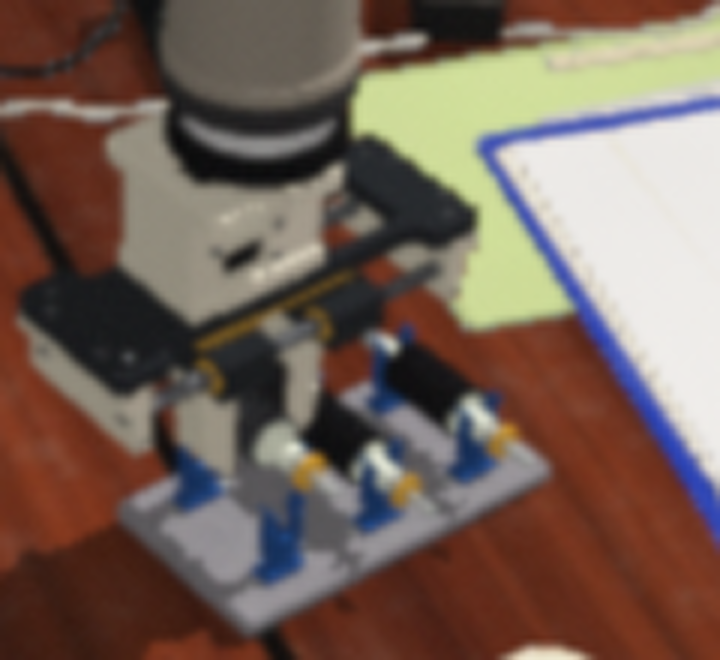

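```bash
python3 -m creep '[[[0.08,0,0.7,0,0,0,-1],[0.08,0,1.4,0,0,0,-1],[0.08,0,1.8,0,0,0,-1],[0.08,0,1.8,0,0,0,-1]]]'
python3 g.py .4025 -.2656 .003 107.0
python3 - <<'E'
from h import *
im=robot.read_camera('wrist'); crop(im,(180,130,400,290),3.6,'pics/w28.png')
E
```

```text
time: 22.35
tool_pos: [0.4022, -0.2655, 0.0213]
tool_rot: [3.141, 0.001, 1.868]
contact_force: [1.0, 0.1, -1.2]
opening: 0.0247
t 22.35 now [ 0.4022 -0.2655  0.0213] [1.7995e+02 7.0000e-02 1.0701e+02] F [ 0.98  0.06 -1.17] op 0.0247
rows [-0.02  0.02  1.83] [0.05 0.07 0.01]
```

View pics/w28.png

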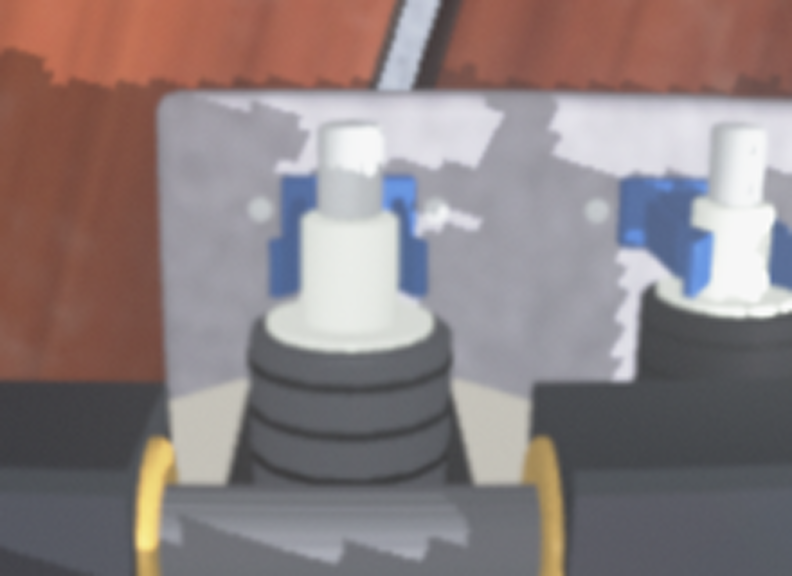

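```bash
python3 -m creep '[[[0,0,0.4,0,0,0,-1],[0,0,0.8,0,0,0,-1],[0,0,1.1,0,0,0,-1],[0,0,1.3,0,0,0,-1],[0,0,1.3,0,0,0,-1]]]'
python3 g.py .4025 -.2656 .003 107.0
python3 -m creep '[[[0,0,0.2,0,0,0,-1],[0,0,0.4,0,0,0,-1],[0,0,0.6,0,0,0,-1],[0,0,0.6,0,0,0,-1]]]'
python3 g.py .4025 -.2656 .003 107.0
python3 - <<'E'
from h import *
im=robot.read_camera('wrist'); crop(im,(180,130,400,290),3.6,'pics/w29.png')
im=robot.read_camera('side'); crop(im,(270,170,390,280),6,'pics/s29.png')
E
```

```text
time: 22.9
tool_pos: [0.4026, -0.266, 0.0088]
tool_rot: [3.14, 0.002, 1.868]
contact_force: [0.4, -1.0, 0.8]
opening: 0.0247
t 22.9 now [ 0.4026 -0.266   0.0088] [1.7992e+02 1.4000e-01 1.0701e+02] F [ 0.39 -0.96  0.83] op 0.0247
rows [0.04 0.   0.58] [0.08 0.14 0.01]
time: 23.3
tool_pos: [0.4023, -0.2658, 0.0022]
tool_rot: [3.141, 0.002, 1.868]
contact_force: [-0.4, -0.3, -2.7]
opening: 0.025
t 23.3 now [ 0.4023 -0.2658  0.0022] [1.7995e+02 9.0000e-02 1.0701e+02] F [-0.42 -0.31 -2.74] op 0.025
rows [ 0.01  0.02 -0.08] [0.05 0.09 0.01]
```

View pics/w29.png

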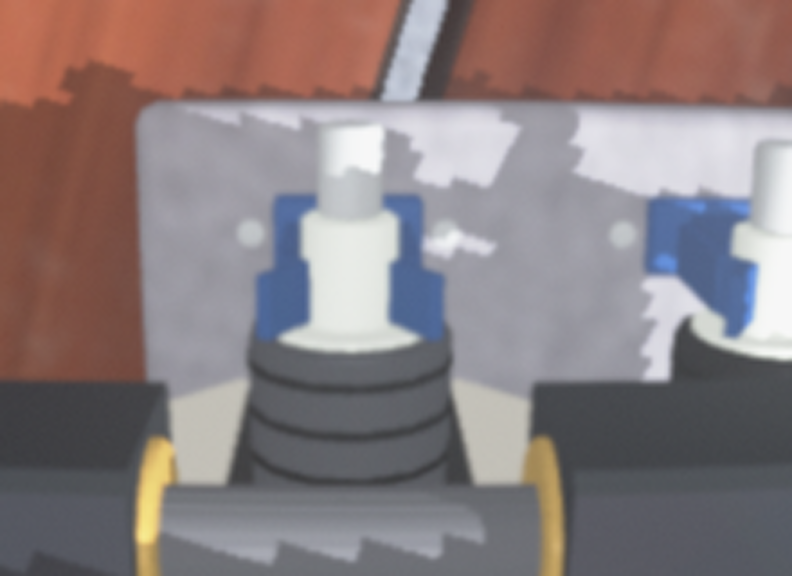

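View pics/s29.png

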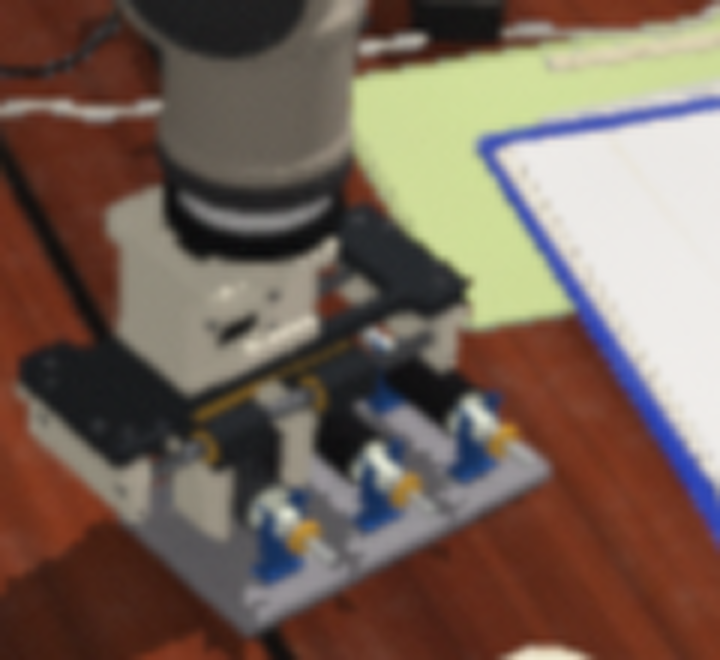

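```bash
python3 -m creep '[[[0,0,0.15,0,0,0,-1],[0,0,0.3,0,0,0,-1],[0,0,0.3,0,0,0,-1]]]'
python3 -m creep '[[[0,0,0.15,0,0,0,-1],[0,0,0.3,0,0,0,-1],[0,0,0.3,0,0,0,-1]]]'
python3 - <<'E'
from h import *
im=robot.read_camera('wrist'); crop(im,(180,130,400,290),3.6,'pics/w30.png')
E
```

```text
time: 23.7
tool_pos: [0.4024, -0.2657, 0.0004]
tool_rot: [3.14, 0.002, 1.868]
contact_force: [-3.8, 2.4, 13.3]
opening: 0.025
time: 24.0
tool_pos: [0.4025, -0.2659, 0.0001]
tool_rot: [3.14, 0.003, 1.868]
contact_force: [-8.1, 4.9, 31.2]
opening: 0.0251
```

View pics/w30.png

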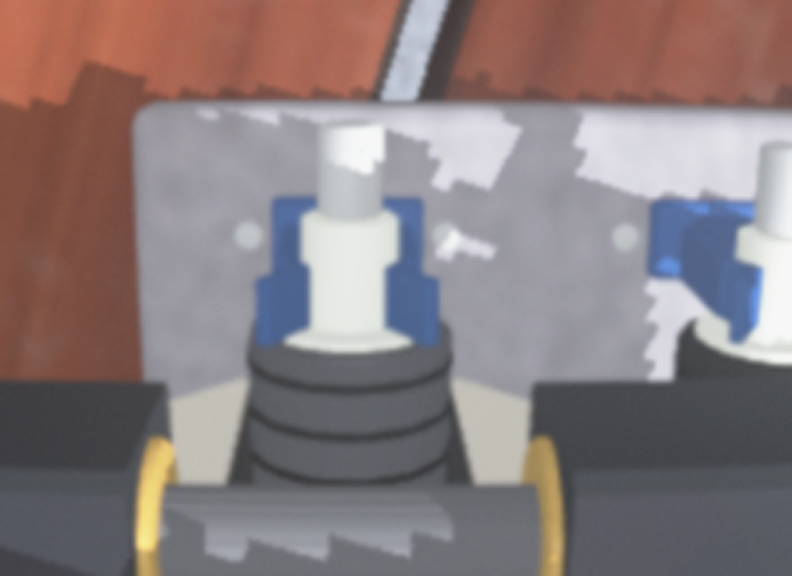

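```bash
python3 -m creep '[[[0,0,-0.3,0,0,0,-1],[0,0,-0.2,0,0,0,-0.25],[0,0,-0.2,0,0,0,-0.25],[0,0,-0.2,0,0,0,-0.25],[0,0,-0.2,0,0,0,-0.25]]]'
python3 - <<'E'
from h import *
o=robot.observe();print(o['tool_pos'],o['contact_force'],o['opening'])
im=robot.read_camera('wrist'); crop(im,(180,130,400,290),3.6,'pics/w31.png')
E
```

```text
time: 24.55
tool_pos: [0.4024, -0.2658, 0.0018]
tool_rot: [3.14, 0.003, 1.868]
contact_force: [-0.2, 0.2, 0.8]
opening: 0.0347
[ 0.40244323 -0.26579578  0.00176296] [-0.20583084  0.17507711  0.7846028 ] 0.034703633190232
```

View pics/w31.png

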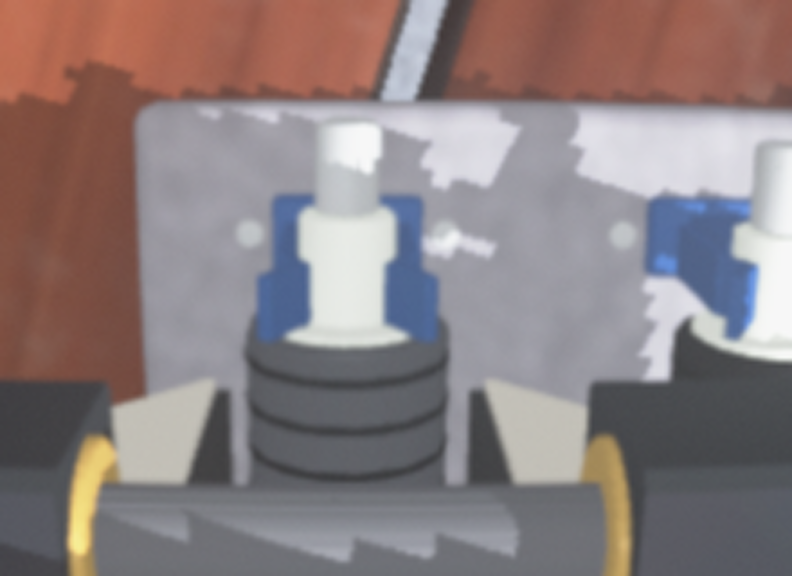

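```bash
python3 -m creep '[[[0,0,-1,0,0,0,-0.25],[0,0,-3,0,0,0,-0.25],[0,0,-6,0,0,0,-0.25],[0,0,-10,0,0,0,-0.25],[-3,0,-14,0,0,0,-0.25],[-7,0,-18,0,0,0,-0.25],[-9,0,-20,0,0,0,-0.25],[-9,0,-20,0,0,0,-0.25]]]'
python3 - <<'E'
from h import *
im=robot.read_camera('wrist'); crop(im,(240,50,410,175),4.7,'pics/w32.png'); cv2.imwrite('pics/w32f.png',im[:,:,::-1])
o=robot.observe();print(o['tool_pos'],np.degrees(o['tool_rot']),o['contact_force'],o['opening'])
im=robot.read_camera('side'); crop(im,(260,150,400,280),5,'pics/s32.png')
E
```

```text
time: 25.4
tool_pos: [0.4301, -0.3553, 0.2064]
tool_rot: [3.136, 0.012, 1.866]
contact_force: [0.9, -0.6, 1.1]
opening: 0.0346
[ 0.4288461  -0.35282614  0.20381404] [179.82182867   0.36475515 106.96444831] [-0.36132735 -0.21700295 -1.39949324] 0.0345917992484806
```

View pics/w32f.png

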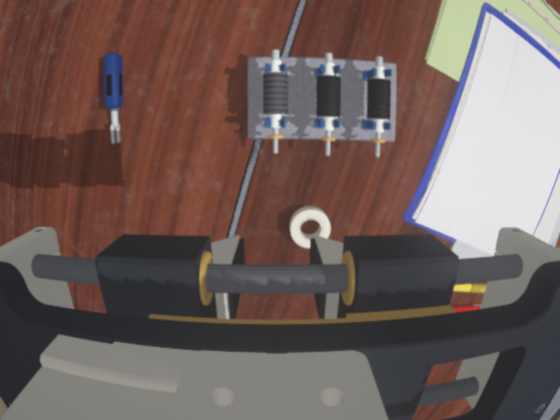

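View pics/w32.png

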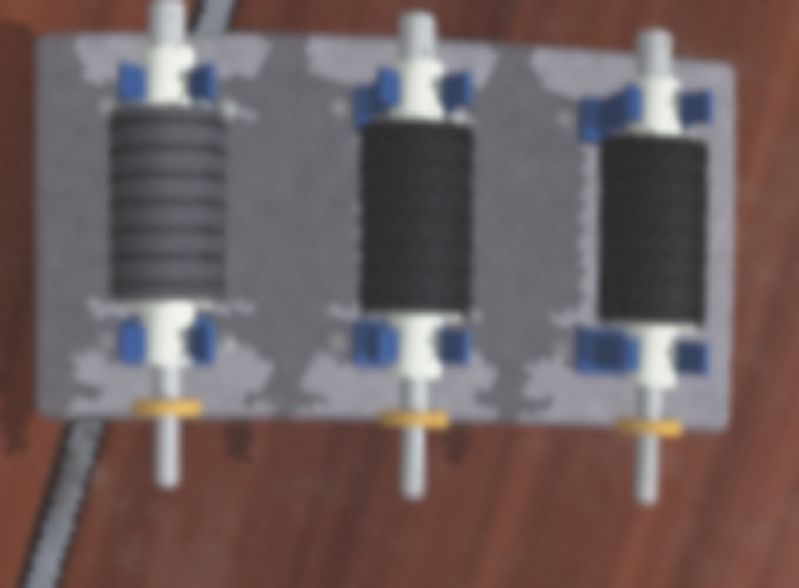

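View pics/s32.png

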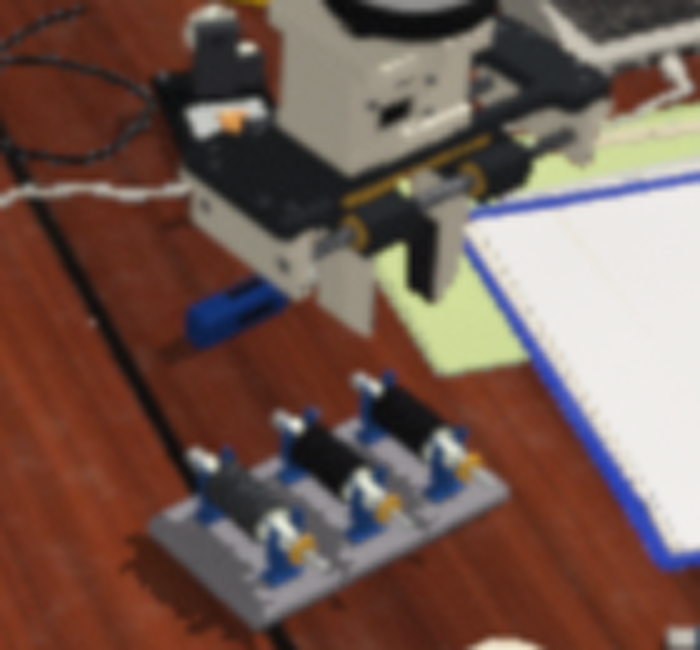

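```bash
python3 -m creep '[[[0,0,0,0,0,0,-0.25],[0,0,0,0,0,0,-0.25],[0,0,0,0,0,0,-0.25]]]'
python3 - <<'E'
from h import *
robot.look_for
c=lambda p:np.array(p)/4.7+[240,50]
for n,p in [('roller',(167,204)),('s1',(416,215)),('s2',(653,230))]: print(n,atz('wrist',c(p),.046))
print(robot.observe()['time'], robot.hand_in())
E
```

```text
time: 25.8
tool_pos: [0.4277, -0.3502, 0.2014]
tool_rot: [3.141, 0.001, 1.868]
contact_force: [0.2, 0.3, 0.6]
opening: 0.0341
roller [ 0.39700894 -0.25701545  0.046     ]
s1 [ 0.44938317 -0.24246716  0.046     ]
s2 [ 0.50149313 -0.22702243  0.046     ]
the job is handed in; nothing more can be done
25.8 None
```

I handed the job in at 25.8 s with every step carried out. The system gives no verdict, so the results below are from my own pictures and readings.

**What I did**
- **Tool:** of the two fork tools, at (262,178) and (350,288) in the top picture, I took the first, which was the one farthest left.
- **Spring bar:** the fork pressed the collar back about 6 mm at roughly 4.5 N. The nose was visibly out of the lug. I then lifted that end, let the bar rest on the lug top and drew the fork out.
- **Tool laid down:** I put it back flat on the bare desk where it had lain, and let go.
- **Roller:** I gripped the tyre, drew the stub out of its pocket, and pressed the roller into the free pair of clips. It came to a hard stop at about 31 N on the wrist, and I then let go and moved clear.

**Last checks**
- **Roller in the clips:** it sits level and in line with the two new rollers, both journals in the jaws. Measured against the middle new roller it was within about 2 mm of the seat.
- **New rollers and tool:** both new rollers looked unmoved in their clips. The fork tool was flat on the desk, and the gripper touched nothing.

**What disagreed**
- **TCP height:** the reported height was about 30 mm lower than the real one. My first try at gripping the tool therefore closed above the handle. After that I set heights from the pictures and the known sizes.
- **Tyre grip:** the fingers closed to 24.5–25 mm on the 26 mm tyre, but it held without slipping.
- **Final position reading:** the picture for it was taken while the arm was still settling, so all three absolute positions were off by the same 5–8 mm. I used only the distances between the rollers.

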